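# Open the condiment corner: stuck jar, funnel and tiered box

## Task

Get the condiment corner ready: break the stuck cap of the jar loose with a short hard twist, spin it on until it comes free, and set it down right way up on the green drain mat; then stand the funnel on its small foot, centred on the jar's open mouth, so that it stays upright by itself. Also build the tiered condiment box between the corner guides of the stand: the base first, then every middle tier there is, and the lid on top, each nested square and fully down. Leave the cups, mug and tumbler where they are.

Things in the scene. Friction and masses are not known exactly. Their poses are not given: they have to be found in the camera images.
- seal (a joint): How far the jar's cap has been unscrewed, rad: 0 tight, grows anticlockwise seen from above, stops at 2.05. Stuck at 0: it takes about 0.6 to 1 N m to turn it through the first 0.4 rad (grip the cap hard, with 60 N or more), beyond that under 0.05 N m. The cap's two inner lugs lie under tabs of the neck and are clear of them only beyond 1.75 (best 1.9 to 2.05): lifting before then does not work. It stays where it is left, so the cap may be regrasped.
- jar_mouth (a point): Centre of the flat, 40 mm wide top of the amber jar's neck, 100 mm above the counter, where the funnel is to stand; z up. The jar (80 mm wide, shoulder 78 mm up) is fixed on the counter in a dark square holder 100 mm wide. While the cap is on, the cap covers it.
- cap_center (a point): Ribbed round aluminium screw cap, 60 mm in diameter and 36 mm tall, hollow below; this point is on its axis half-way up, z up. At the start it is on the jar with this point 104 mm above the counter and its top at 122 mm; the upper 21 mm is solid and is the part to grip.
- mat_top (a point): Centre of the top of the thin green drain mat, 120 mm (its x) by 130 mm (its y), 3 mm thick, fixed on the counter, where the cap is to be set down.
- funnel_rim (a point): White funnel, 105 mm tall, standing on a flat foot 32 mm across; this point is on its axis 92.5 mm above the foot, in the middle of its upright 25 mm high rim band, 62 mm in diameter, where it can be gripped from above. Below the band it tapers to a stem 22 mm wide. Top-heavy. z up.
- funnel_foot (a point): Centre of the underside of the funnel's foot.
- pocket (a point): Centre of the floor between the four corner guides of the black stand, fixed on the counter, 6 mm above the counter; x and y square to the guides. The guides stand 40 mm above this floor, leave a 65 mm square pocket, and leave the middle 47 mm of each side open for the fingers.
- base_center (a point): Base of the tiered box: dark wooden square open box 60 x 60 mm and 38 mm tall with 4 mm walls; this point is its centre, 19 mm above its underside, x and y square to its sides.
- tier1_center (a point): Middle tier (one to three are there; all alike): dark wooden square open tray 60 x 60 mm, 26 mm tall in all: a 46 mm square, 4 mm deep step below, which nests in the 52 mm opening of the piece underneath, and 22 mm of outer wall above it. This point is its centre, 13 mm above its underside, x and y square to its sides. On the stack each tier adds 22 mm.
- tier2_center (a point): Middle tier (one to three are there; all alike): dark wooden square open tray 60 x 60 mm, 26 mm tall in all: a 46 mm square, 4 mm deep step below, which nests in the 52 mm opening of the piece underneath, and 22 mm of outer wall above it. This point is its centre, 13 mm above its underside, x and y square to its sides. On the stack each tier adds 22 mm.
- tier3_center (a point): Middle tier (one to three are there; all alike): dark wooden square open tray 60 x 60 mm, 26 mm tall in all: a 46 mm square, 4 mm deep step below, which nests in the 52 mm opening of the piece underneath, and 22 mm of outer wall above it. This point is its centre, 13 mm above its underside, x and y square to its sides. On the stack each tier adds 22 mm.
- lid_center (a point): Lid of the tiered box: dark wooden plate 60 x 60 x 8 mm with a 46 mm square, 4 mm deep step below that nests in the tier underneath, and on top a grip bar 44 mm long (along its x), 20 mm wide (y) and 20 mm tall. This point is 16 mm above the underside of the step, half-way up the whole 32 mm; x and y square to its sides.
- base: the base of the tiered box, as a body (origin at the centre of its underside)
- lid: the lid, as a body (origin at the centre of its step's underside)
- tier1: this tier, as a body (origin at the centre of its step's underside)
- tier2: this tier, as a body (origin at the centre of its step's underside)
- tier3: this tier, as a body (origin at the centre of its step's underside)
- funnel: the funnel, as a body (origin at the centre of its foot)
- cap: the cap, as a body (origin at the centre of the underside of its skirt)
- mug: White mug upside down, 72 mm wide, 65 mm tall, with a side handle reaching 58 mm from its axis; to be left alone. Origin on the counter.
- teacup: White and blue tea cup upside down, 62 mm wide, 70 mm tall; to be left alone. Origin on the counter.
- tumbler: Amber tumbler upside down, 60 mm wide, 90 mm tall; to be left alone. Origin on the counter.
There are look-alikes about, which are no part of the job. Leave any pink or purple look-alike of the lid alone.

How it is judged:
By the outcome, as a careful person would: the job done as asked, in the order asked, and still so for the second after the job is handed in, with the robot touching nothing.
Of tier1, tier2, tier3 only 1 to 3 are there at a start; the rules pass over those that are not, and their reading is None.
At some moment in a run one of base, lid, tier1, tier2, tier3 may be knocked a few centimetres aside while the robot is not near it.
It also fails if it takes over 210 s, if anything falls off the work surface, if the arm or the gripper's body presses on something with over 40 N, if the wrist force passes 120 N, or if a joint passes its speed limit or range.

## Robot

A 6-joint arm with a two-finger parallel gripper is mounted at the origin on the work surface. World frame = base frame: x ahead of the robot, y to its left, z up, the work surface at z = 0. Lengths are in m, angles in rad, forces in N, time in s.
With the tool pointing down it reaches from about 0.35 to 0.775 m from the base axis. Payload 5.5 kg.
Tool frame: the origin (TCP) lies between the finger pads; the fingertips stand 11 mm ahead of it and the grasp point (between the pads) lies 8 mm behind it (tips_ahead is the distance from the TCP to the fingertips, in m); z points along the fingers, y is the line along which they close (so a half turn about z gives the same grasp; the last joint's range is limited). The gripper opens to 85 mm and grips with 20 to 120 N. Pads are 22 mm wide; open, the fingers measure 114 mm over their backs; the gripper's body (76 mm by 85 mm) begins 54 mm behind the grasp point. The pads swing forward as they close: fully open they stand 13 mm farther back than shut.
Start: joints at [-1.396, 0.313, 0.046, 1.304, 0, 1.431], TCP at [0.178, -0.547, 0.242] pointing down, gripper open.
Joint ranges: [-2.76, 2.76], [-0.86, 1.69], [-1.03, 1.26], [-2.2, 2.34], [-1.47, 1.5], [-3.14, 3.14]. Speed limits (rad/s): [2.57, 2.57, 3.14, 3.14, 3.14, 3.14].

## Interface

Orientations are given as a unit quaternion [w, x, y, z].
In Python, from workcell import * gives the robot as it stands. The module is installed in compiled form; this text tells all that it offers.
- The arm moves only by the tool jog_arm, never from a script. Its argument "moves" is a list of rows, each an object with "fingers": the closure, from 0 (fully open) to 1 (shut); "slide": the shift along the tool's x, y, z in mm, a list of three; "angular": the turn, a rotation vector about the tool's x, y, z in degrees, a list of three. A call has 1 to 10 rows; each row is the pose to reach, as a shift and turn from the pose commanded when the call began, along the tool's axes at that moment; what a row does not reach only later rows make up. A row lasts 1/12 s, in which the tool goes at most 41.7 mm and 7.16 degrees, less where a joint would pass 70% of its speed; a pose out of reach is approached as far as the arm can. A call with a gripper value outside its range is refused whole. The fingers move at their own pace and stop on an object; "squeeze" is the grip in N (left out, the last holds). Time passes only in rows, so rows that repeat a pose let the fingers close. It gives the time, the measured TCP pose, the force, the opening and the grip force at its end, in the units of the state.
- get_state(): the state, without advancing time (a new reading comes with each control period).
- read_camera(name): name is "side" or "top" or "wrist"; returns a dict with "color" (420x560x3 uint8, red, green, blue), "fovy" (degrees; the focal length in pixels is half the picture's height over the tangent of half this angle, whatever the lens; pixels are square), "cx", "cy" (the principal point, pixels), "D" ([k1, k2, p1, p2, k3] as OpenCV has them; the pictures are not rectified), "world_from_camera" (4x4, takes a point from camera to world coordinates); the wrist camera has in their place "tool_from_camera" (4x4, takes a point from camera to tool coordinates, whose origin is the TCP and whose axes are the flange's). Camera axes: x right, y down, z forward; pixel columns grow to the right and rows downward; lengths in m; the calibration is good to about 2 mm. A picture is of the moment at which its call begins: read the wrist's pose just before it. There is no depth.
- hand_in(): hands the job in; it is judged then, once.
Trained networks look in a picture, given as the dict that the camera call returned (one of the last four; its "shot" number tells which), for a name from the list of things; names that differ only in an ending like _2 or _b are one class to them, and where a whole thing is asked for, a point or a joint stands for the part that bears it (a point fixed in the world has none). Each returns a list of dicts, best first, with "p" (0 to 1); they miss things now and then, are a little off and sometimes report something else, mostly with a low value. They report only what shows in the picture. A call takes as long as a camera call. They do not tell look-alikes from the thing itself.
- look_for(target, picture): "point" ([column, row] in pixels, amid what is visible of it).
- tip_of(target, picture): "point" ([column, row] in pixels: a listed point, or the origin of a listed thing).
The state is a dict: "clock": time; "joint_pos": joint angles; "qvel": joint speeds; "tau": joint torques, N m; "tcp_pos": TCP position; "orientation": TCP orientation; "wrist_force": force on the tool from outside, world axes, zero at the start; "ft_torque": the same for the moment, N m; "finger_gap": finger opening in m; "grip_force": force on a finger pad.
Only numpy, scipy, OpenCV 4.12 (cv2) and the standard library are available. Lean on these libraries where they do the work, as an engineer would, in place of code of your own. Each camera call takes 0.05 s, during which the arm holds its last target. There are 200 camera calls.

## Working session

There is one attempt and no reset: what is moved stays moved. The work goes in short steps, Python scripts to look and compute and a tool call to move; the robot and the scene stay as the last step left them, time stands still between calls to the robot, and variables do not carry over. Pictures are saved under pics/ and viewed, at most 14 in all, crops included, and the job is handed in when it is done.

Besides the shell and the picture viewer there is one more tool, called after ">>>" by a JSON object that holds its "api" and its "payload", one argument or row to a line. jog_arm: Moves the arm, as the interface text tells. Its arguments: {"type":"object","properties":{"moves":{"type":"array","items":{"type":"object","properties":{"fingers":{"type":"number"},"slide":{"type":"array","items":{"type":"number"}},"angular":{"type":"array","items":{"type":"number"}}}}},"squeeze":{"type":"number"}},"required":["moves"]}

```bash
mkdir -p pics
cat > h.py <<'E'
from workcell import *
import numpy as np, cv2, json
from scipy.spatial.transform import Rotation as R
def rot(q): return R.from_quat([q[1],q[2],q[3],q[0]]).as_matrix()
def shot(name):
    s=get_state(); p=read_camera(name)
    if name=="wrist":
        T=np.eye(4);T[:3,:3]=rot(s["orientation"]);T[:3,3]=s["tcp_pos"]
        p["W"]=T@np.array(p["tool_from_camera"])
    else: p["W"]=np.array(p["world_from_camera"])
    p["f"]=210/np.tan(np.radians(p["fovy"])/2)
    p["K"]=np.array([[p["f"],0,p["cx"]],[0,p["f"],p["cy"]],[0,0,1.]])
    return p
def ray(p,uv):
    n=cv2.undistortPoints(np.array([[uv]],float),p["K"],np.array(p["D"],float))[0,0]
    return p["W"][:3,3],p["W"][:3,:3]@np.array([n[0],n[1],1])
def atz(p,uv,z):
    o,d=ray(p,uv); return o+d*(z-o[2])/d[2]
def proj(p,X):
    c=np.linalg.inv(p["W"])
    uv,_=cv2.projectPoints(np.atleast_2d(np.array(X,float)),cv2.Rodrigues(c[:3,:3])[0],c[:3,3],p["K"],np.array(p["D"],float)); return uv[:,0]
def save(p,n,crop=None,scale=1):
    im=cv2.cvtColor(p["color"],cv2.COLOR_RGB2BGR)
    if crop: im=im[crop[1]:crop[3],crop[0]:crop[2]]
    if scale!=1: im=cv2.resize(im,None,fx=scale,fy=scale,interpolation=cv2.INTER_CUBIC)
    cv2.imwrite(f"pics/{n}.png",im)
Z=dict(jar_mouth=.1,cap_center=.104,mat_top=.003,funnel_rim=.0925,funnel_foot=0,pocket=.006,base_center=.019,tier1_center=.013,tier2_center=.013,tier3_center=.013,lid_center=.016,mug=0,teacup=0,tumbler=0)
def nets(p,names,k=4):
    for n in names:
        for d in tip_of(n,p)[:k]:
            if d["p"]>.1: print(n,round(d["p"],2),np.round(d["point"]),np.round(atz(p,d["point"],Z[n])[:2],3))
E
python3 - <<'E'
from h import *
s=get_state();print({k:np.round(v,3) for k,v in s.items()})
p=shot("top");save(p,"top1");print(np.round(p["W"],3),p["fovy"])
nets(p,[k for k in Z if k not in("tier2_center","tier3_center")])
p=shot("side");save(p,"side1");print(np.round(p["W"],3),p["fovy"])
nets(p,[k for k in Z if k not in("tier2_center","tier3_center")])
p=shot("wrist");print(np.round(p["tool_from_camera"],3),p["fovy"])
E
```

```text
{'clock': np.float64(0.0), 'joint_pos': array([-1.396,  0.314,  0.045,  1.304, -0.   ,  1.431]), 'qvel': array([ 0.001,  0.001, -0.   , -0.   , -0.   ,  0.   ]), 'tau': array([-1.0000e-03, -4.8063e+01,  2.9853e+01,  1.9000e-02, -0.0000e+00,
        0.0000e+00]), 'tcp_pos': array([ 0.178, -0.546,  0.241]), 'orientation': array([-0.001,  0.988,  0.157, -0.   ]), 'wrist_force': array([ 0.266, -0.16 ,  0.143]), 'ft_torque': array([ 0.017, -0.006, -0.018]), 'grip_force': np.float64(0.0), 'finger_gap': np.float64(0.086)}
[[ 0.006 -0.997  0.074  0.401]
 [-1.    -0.005  0.013  0.005]
 [-0.013 -0.074 -0.997  1.33 ]
 [ 0.     0.     0.     1.   ]] 45.10005550618426
jar_mouth 0.67 [394. 263.] [ 0.373 -0.275]
cap_center 0.66 [399. 267.] [ 0.365 -0.285]
mat_top 0.83 [290. 230.] [ 0.456 -0.021]
funnel_rim 0.67 [216. 234.] [0.443 0.161]
funnel_rim 0.63 [400. 188.] [ 0.56  -0.292]
funnel_rim 0.46 [287. 234.] [ 0.443 -0.013]
pocket 0.69 [171. 261.] [0.373 0.29 ]
pocket 0.49 [218. 236.] [0.44  0.167]
base_center 0.79 [340. 166.] [ 0.625 -0.154]
tier1_center 0.35 [400. 187.] [ 0.571 -0.31 ]
lid_center 
[... 673 characters left out ...]
 0.52 [377. 170.] [ 0.369 -0.278]
mat_top 0.64 [301. 240.] [ 0.445 -0.007]
funnel_rim 0.76 [259. 247.] [0.446 0.161]
funnel_foot 0.72 [262. 280.] [0.44  0.163]
pocket 0.69 [246. 325.] [0.381 0.297]
pocket 0.48 [319. 175.] [ 0.575 -0.312]
base_center 0.6 [276. 188.] [ 0.628 -0.159]
lid_center 0.75 [156. 291.] [0.602 0.339]
lid_center 0.7 [163. 332.] [0.502 0.413]
mug 0.56 [323. 214.] [ 0.459 -0.141]
teacup 0.62 [199. 250.] [0.638 0.164]
teacup 0.47 [162. 332.] [0.516 0.407]
tumbler 0.97 [360. 177.] [ 0.465 -0.381]
tumbler 0.63 [250. 327.] [0.375 0.292]
[[ 0.    -0.958 -0.285  0.073]
 [ 1.    -0.     0.001 -0.   ]
 [-0.001 -0.285  0.958 -0.132]
 [ 0.     0.     0.     1.   ]] 70.76052034764163
```

View pics/top1.png

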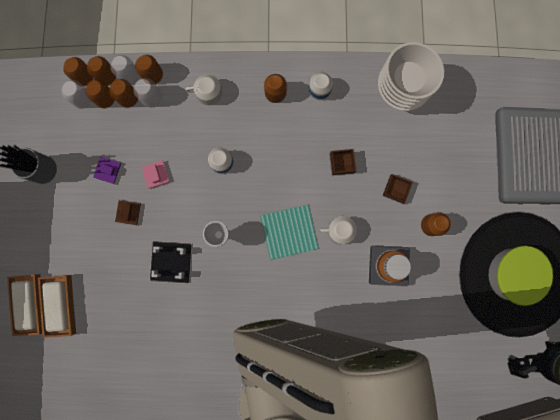

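View pics/side1.png

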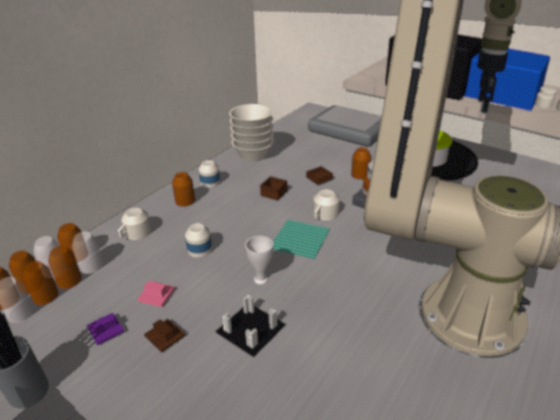

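The top view shows the jar with its cap at (396,267), the mat at (290,232) and the funnel at (216,234). The stand is at (171,262), with dark pieces at (343,162), (398,188) and (127,212). The pink (155,174) and purple (107,170) pieces are lid look-alikes. Lid candidates are dark (127,212), pink (155,174) and purple (107,170); by the description I choose the dark one. For base versus tier, (343,162) looks like the base and (398,188) like the tier. I'll check both in a close crop.

Run:
```python
from h import *
t=shot("top")["color"];s=shot("side")["color"]
def c(im,x,y): return cv2.resize(im[y-30:y+30,x-40:x+40],(390,290),interpolation=cv2.INTER_CUBIC)
im=np.vstack([np.hstack([c(t,370,175),c(t,130,190)]),np.hstack([c(s,295,182),c(s,150,320)])])
cv2.imwrite("pics/crop1.png",im[:,:,::-1])
```

```text
(no output)
```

View pics/crop1.png

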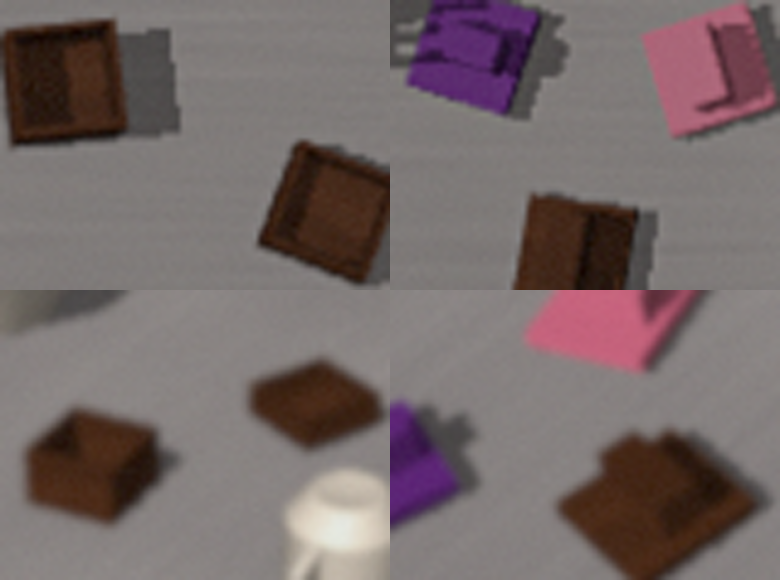

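The base is at (343,162), with tall walls. The tier is at (398,188), shallow, and the dark lid with its grip bar is at (127,212). There is only one tier. I'll go to the jar.

```bash
cat >> h.py <<'E'
def plan(xyz,yaw=None):
    """yaw: world angle (deg) of tool x. Prints slide mm/angular deg from present pose to tool-down target"""
    s=get_state(); M=rot(s["orientation"]); d=M.T@(np.array(xyz)-s["tcp_pos"])*1000
    y0=np.degrees(np.arctan2(M[1,0],M[0,0])); yaw=y0 if yaw is None else yaw
    c,sn=np.cos(np.radians(yaw)),np.sin(np.radians(yaw))
    T=np.array([[c,sn,0],[sn,-c,0],[0,0,-1.]])
    a=np.degrees(R.from_matrix(M.T@T).as_rotvec())
    print("slide",np.round(d,1),"ang",np.round(a,1),"rows",round(max(np.linalg.norm(d)/41.7,np.linalg.norm(a)/7.16),1),"tcp",np.round(s["tcp_pos"],4),"yaw",round(y0,1),"t",round(float(s["clock"]),1))
E
python3 - <<'E'
from h import *
plan([.37,-.282,.25],0)
E
```

```text
slide [ 264.5 -192.4   -7.7] ang [ 0. -0. 18.] rows 7.8 tcp [ 0.178  -0.5468  0.2423] yaw 18.0 t 1.4
```

>>> {"api": "jog_arm", "payload": {
  "moves": [
    {"slide": [264.5, -192.4, -7.7], "angular": [0, 0, 18], "fingers": 0},
    {"slide": [264.5, -192.4, -7.7], "angular": [0, 0, 18], "fingers": 0},
    {"slide": [264.5, -192.4, -7.7], "angular": [0, 0, 18], "fingers": 0},
    {"slide": [264.5, -192.4, -7.7], "angular": [0, 0, 18], "fingers": 0},
    {"slide": [264.5, -192.4, -7.7], "angular": [0, 0, 18], "fingers": 0},
    {"slide": [264.5, -192.4, -7.7], "angular": [0, 0, 18], "fingers": 0},
    {"slide": [264.5, -192.4, -7.7], "angular": [0, 0, 18], "fingers": 0},
    {"slide": [264.5, -192.4, -7.7], "angular": [0, 0, 18], "fingers": 0},
    {"slide": [264.5, -192.4, -7.7], "angular": [0, 0, 18], "fingers": 0},
    {"slide": [264.5, -192.4, -7.7], "angular": [0, 0, 18], "fingers": 0}
  ],
  "squeeze": 100
}}

```text
clock: 2.28
tcp_pos: [0.371, -0.2803, 0.2504]
orientation: [0.0, 1.0, 0.003, 0.0]
wrist_force: [-0.4, -0.0, -0.1]
finger_gap: 0.0853
grip_force: 0.0
```

Run:
```python
from h import *
p=shot("wrist");save(p,"w1")
nets(p,["cap_center","jar_mouth"])
plan([.37,-.282,.25],0)
```

```text
jar_mouth 0.69 [285. 203.] [ 0.368 -0.282]
slide [ 0.3 -0.6 -0. ] ang [ 0.  0. -0.] rows 0.0 tcp [ 0.3697 -0.2826  0.25  ] yaw -0.0 t 2.4
```

View pics/w1.png

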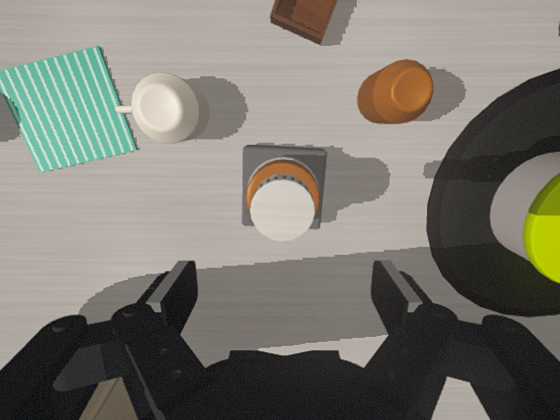

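The white cap's top is a disc at about (283,208), radius 33. The holder spans (243..326, 146..227).

Run:
```python
from h import *
p=shot("wrist")
g=p["color"].astype(int); m=((g.min(2)>190)).astype(np.uint8); m[:130]=0;m[:,:220]=0;m[:,340:]=0;m[260:]=0
cs,_=cv2.findContours(m,0,1);c=max(cs,key=cv2.contourArea);(u,v),r=cv2.minEnclosingCircle(c);print(u,v,r,cv2.boundingRect(c))
x=atz(p,(u,v),.122);print(np.round(x,4)); plan([x[0],x[1],.101])
```

```text
279.0538330078125 207.94395446777344 31.356578826904297 (248, 179, 63, 60)
[ 0.3673 -0.2782  0.122 ]
slide [ -2.1  -4.8 148.9] ang [0. 0. 0.] rows 3.6 tcp [ 0.3695 -0.2829  0.2499] yaw -0.1 t 2.5
```

>>> {"api": "jog_arm", "payload": {
  "moves": [
    {"slide": [-2, -2, 40], "fingers": 0},
    {"slide": [-2, -2, 80], "fingers": 0},
    {"slide": [-2, -2, 115], "fingers": 0},
    {"slide": [-2, -2, 140], "fingers": 0},
    {"slide": [-2, -2, 149], "fingers": 0},
    {"slide": [-2, -2, 149], "fingers": 0.5},
    {"slide": [-2, -2, 149], "fingers": 1},
    {"slide": [-2, -2, 149], "fingers": 1},
    {"slide": [-2, -2, 149], "fingers": 1},
    {"slide": [-2, -2, 149], "fingers": 1}
  ],
  "squeeze": 110
}}

```text
schema error: expected keys fingers, slide, angular
```

Run:
```python
from h import *
s=get_state();print({k:np.round(v,3) for k,v in s.items()})
```

```text
{'clock': np.float64(2.483), 'joint_pos': array([-0.826,  0.099, -0.206,  1.267, -0.   ,  2.317]), 'qvel': array([-0.011,  0.004,  0.   ,  0.   ,  0.003,  0.001]), 'tau': array([ 5.8100e-01, -3.5742e+01,  2.9698e+01,  2.1000e-02,  2.0000e-02,
       -3.0000e-03]), 'tcp_pos': array([ 0.369, -0.283,  0.25 ]), 'orientation': array([ 0.   ,  1.   , -0.001, -0.   ]), 'wrist_force': array([-0.448,  0.537,  0.46 ]), 'ft_torque': array([ 0.003,  0.027, -0.034]), 'grip_force': np.float64(0.0), 'finger_gap': np.float64(0.085)}
```

>>> {"api": "jog_arm", "payload": {
  "moves": [
    {"slide": [-2, -2, 40], "angular": [0, 0, 0], "fingers": 0},
    {"slide": [-2, -2, 80], "angular": [0, 0, 0], "fingers": 0},
    {"slide": [-2, -2, 115], "angular": [0, 0, 0], "fingers": 0},
    {"slide": [-2, -2, 140], "angular": [0, 0, 0], "fingers": 0},
    {"slide": [-2, -2, 149], "angular": [0, 0, 0], "fingers": 0},
    {"slide": [-2, -2, 149], "angular": [0, 0, 0], "fingers": 0.3},
    {"slide": [-2, -2, 149], "angular": [0, 0, 0], "fingers": 1},
    {"slide": [-2, -2, 149], "angular": [0, 0, 0], "fingers": 1},
    {"slide": [-2, -2, 149], "angular": [0, 0, 0], "fingers": 1},
    {"slide": [-2, -2, 149], "angular": [0, 0, 0], "fingers": 1}
  ],
  "squeeze": 110
}}

```text
clock: 3.32
tcp_pos: [0.3685, -0.28, 0.103]
orientation: [0.0, 1.0, 0.0, 0.001]
wrist_force: [-2.3, 6.0, 7.0]
finger_gap: 0.0574
grip_force: 116.2
```

Run:
```python
from h import *
s=get_state();print({k:np.round(v,3) for k,v in s.items()})
```

```text
{'clock': np.float64(3.317), 'joint_pos': array([-8.240e-01,  1.920e-01, -4.750e-01,  9.030e-01,  1.000e-03,
        2.317e+00]), 'qvel': array([ 0.002, -0.002, -0.002, -0.003, -0.003,  0.001]), 'tau': array([-1.5200e+00, -3.5118e+01,  2.7052e+01, -2.1250e+00, -6.8200e-01,
       -1.0000e-02]), 'tcp_pos': array([ 0.368, -0.28 ,  0.103]), 'orientation': array([0.   , 1.   , 0.   , 0.001]), 'wrist_force': array([-2.294,  6.018,  7.014]), 'ft_torque': array([ 1.08 ,  0.337, -0.026]), 'grip_force': np.float64(116.236), 'finger_gap': np.float64(0.057)}
```

>>> {"api": "jog_arm", "payload": {
  "moves": [
    {"slide": [0, 0, 0], "angular": [0, 0, -7], "fingers": 1},
    {"slide": [0, 0, 0], "angular": [0, 0, -14], "fingers": 1},
    {"slide": [0, 0, 0], "angular": [0, 0, -21], "fingers": 1},
    {"slide": [0, 0, 0], "angular": [0, 0, -28], "fingers": 1},
    {"slide": [0, 0, 0], "angular": [0, 0, -35], "fingers": 1},
    {"slide": [0, 0, 0], "angular": [0, 0, -40], "fingers": 1},
    {"slide": [0, 0, 0], "angular": [0, 0, -45], "fingers": 1},
    {"slide": [0, 0, 0], "angular": [0, 0, -50], "fingers": 1},
    {"slide": [0, 0, 0], "angular": [0, 0, -55], "fingers": 1},
    {"slide": [0, 0, 0], "angular": [0, 0, -60], "fingers": 1}
  ],
  "squeeze": 110
}}

```text
clock: 4.15
tcp_pos: [0.3672, -0.278, 0.1022]
orientation: [-0.002, 0.865, 0.502, 0.001]
wrist_force: [-3.4, 10.0, 7.1]
finger_gap: 0.0573
grip_force: 116.3
```

>>> {"api": "jog_arm", "payload": {
  "moves": [
    {"slide": [0, 0, 0], "angular": [0, 0, -6], "fingers": 1},
    {"slide": [0, 0, 0], "angular": [0, 0, -12], "fingers": 1},
    {"slide": [0, 0, 0], "angular": [0, 0, -18], "fingers": 1},
    {"slide": [0, 0, 0], "angular": [0, 0, -24], "fingers": 1},
    {"slide": [0, 0, 0], "angular": [0, 0, -30], "fingers": 1},
    {"slide": [0, 0, 0], "angular": [0, 0, -36], "fingers": 1},
    {"slide": [0, 0, 0], "angular": [0, 0, -42], "fingers": 1},
    {"slide": [0, 0, 0], "angular": [0, 0, -48], "fingers": 1},
    {"slide": [0, 0, 0], "angular": [0, 0, -53], "fingers": 1},
    {"slide": [0, 0, 0], "angular": [0, 0, -53], "fingers": 1}
  ],
  "squeeze": 110
}}

```text
clock: 4.98
tcp_pos: [0.3653, -0.2772, 0.1022]
orientation: [-0.003, 0.55, 0.835, 0.0]
wrist_force: [-10.2, 10.0, 14.7]
finger_gap: 0.0578
grip_force: 116.8
```

Run:
```python
from h import *
s=get_state();print({k:np.round(v,3) for k,v in s.items()})
plan([.368,-.28,.2])
```

```text
{'clock': np.float64(4.983), 'joint_pos': array([-0.824,  0.191, -0.478,  0.908, -0.001,  0.34 ]), 'qvel': array([ 0.   ,  0.   , -0.001, -0.002, -0.005,  0.099]), 'tau': array([ -1.317, -33.024,  30.614,  -6.248,   0.116,  -0.451]), 'tcp_pos': array([ 0.365, -0.277,  0.102]), 'orientation': array([-0.003,  0.55 ,  0.835,  0.   ]), 'wrist_force': array([-10.233,   9.968,  14.671]), 'ft_torque': array([2.064, 2.009, 0.259]), 'grip_force': np.float64(116.822), 'finger_gap': np.float64(0.058)}
slide [ -3.1   1.1 -97.8] ang [-0.1 -0.3  0. ] rows 2.3 tcp [ 0.3653 -0.2772  0.1022] yaw 113.3 t 5.0
```

>>> {"api": "jog_arm", "payload": {
  "moves": [
    {"slide": [0, 0, 0], "angular": [0, 0, -3], "fingers": 1},
    {"slide": [0, 0, 0], "angular": [0, 0, -4], "fingers": 1},
    {"slide": [0, 0, 0], "angular": [0, 0, -4], "fingers": 1}
  ],
  "squeeze": 110
}}

```text
clock: 5.23
tcp_pos: [0.3653, -0.2772, 0.1022]
orientation: [-0.003, 0.522, 0.853, 0.001]
wrist_force: [-9.4, 11.1, 14.0]
finger_gap: 0.0578
grip_force: 116.8
```

Run:
```python
from h import *
s=get_state();print(np.round(s["wrist_force"],2),np.round(s["ft_torque"],2),s["joint_pos"][5],s["tau"][5])
```

```text
[-9.41 11.1  13.98] [2.2  1.9  0.01] 0.2740666231754963 -0.2054905565455556
```

>>> {"api": "jog_arm", "payload": {
  "moves": [
    {"slide": [0, 0, 0], "angular": [0, 0, -4], "fingers": 1},
    {"slide": [0, 0, 0], "angular": [0, 0, -6], "fingers": 1},
    {"slide": [0, 0, 0], "angular": [0, 0, -6], "fingers": 1}
  ],
  "squeeze": 110
}}

```text
clock: 5.48
tcp_pos: [0.3649, -0.2774, 0.1022]
orientation: [-0.003, 0.477, 0.879, 0.0]
wrist_force: [-11.0, 9.5, 14.0]
finger_gap: 0.057
grip_force: 116.9
```

Run:
```python
from h import *
s=get_state();print(np.round(s["wrist_force"],2),np.round(s["ft_torque"],2),s["joint_pos"][5],s["tau"][5])
```

```text
[-10.98   9.45  13.95] [ 2.    2.16 -0.67] 0.17010404166365034 -0.9554695710539818
```

>>> {"api": "jog_arm", "payload": {
  "moves": [
    {"slide": [0, 0, 0], "angular": [0, 0, 3], "fingers": 1},
    {"slide": [0, 0, -4], "angular": [0, 0, 3], "fingers": 1},
    {"slide": [0, 0, -8], "angular": [0, 0, 3], "fingers": 1},
    {"slide": [0, 0, -12], "angular": [0, 0, 3], "fingers": 1},
    {"slide": [0, 0, -12], "angular": [0, 0, 3], "fingers": 1}
  ],
  "squeeze": 80
}}

```text
clock: 5.9
tcp_pos: [0.3657, -0.2774, 0.1133]
orientation: [-0.003, 0.5, 0.866, 0.001]
wrist_force: [-6.2, 8.9, 3.8]
finger_gap: 0.0576
grip_force: 115.2
```

Run:
```python
from h import *
s=get_state();print(np.round(s["wrist_force"],2),np.round(s["ft_torque"],2))
plan([.452,-.012,.25],90)
```

```text
[-6.19  8.94  3.77] [ 1.78  1.38 -0.03]
slide [ 187.3  207.4 -135.9] ang [-0.2 -0.3 30. ] rows 7.5 tcp [ 0.3657 -0.2774  0.1133] yaw 120.0 t 5.9
```

>>> {"api": "jog_arm", "payload": {
  "moves": [
    {"slide": [0, 0, -35], "angular": [0, 0, 0], "fingers": 1},
    {"slide": [0, 0, -70], "angular": [0, 0, 0], "fingers": 1},
    {"slide": [23, 26, -97], "angular": [0, 0, 4], "fingers": 1},
    {"slide": [50, 55, -97], "angular": [0, 0, 9], "fingers": 1},
    {"slide": [77, 85, -97], "angular": [0, 0, 14], "fingers": 1},
    {"slide": [104, 115, -97], "angular": [0, 0, 19], "fingers": 1},
    {"slide": [131, 145, -97], "angular": [0, 0, 24], "fingers": 1},
    {"slide": [158, 175, -97], "angular": [0, 0, 30], "fingers": 1},
    {"slide": [185, 205, -97], "angular": [0, 0, 30], "fingers": 1},
    {"slide": [187, 207, -97], "angular": [0, 0, 30], "fingers": 1}
  ],
  "squeeze": 80
}}

```text
clock: 6.73
tcp_pos: [0.4558, -0.0096, 0.2119]
orientation: [0.001, 0.705, 0.71, 0.002]
wrist_force: [-0.5, -0.4, -0.6]
finger_gap: 0.0575
grip_force: 115.3
```

Run:
```python
from h import *
s=get_state();print(np.round(s["wrist_force"],2))
p=shot("wrist");save(p,"w2")
nets(p,["mat_top","funnel_rim","funnel_foot","jar_mouth"])
g=p["color"].astype(int);m=((g[...,1]-g[...,0]>40)).astype(np.uint8)
q=np.argwhere(m); print(len(q)); 
plan([.452,-.012,.1],90)
t=shot("top");g=t["color"].astype(int);m=((g[...,1]-g[...,0]>30)&(g[...,2]>g[...,0]+15)).astype(np.uint8)
n,_,st,ce=cv2.connectedComponentsWithStats(m);i=1+np.argmax(st[1:,4]);print(st[i],ce[i])
print(np.round(atz(p,np.array([0,0]),.003),3))
```

```text
[-0.47 -0.41 -0.62]
mat_top 0.59 [279. 196.] [ 0.452 -0.02 ]
mat_top 0.24 [462.  21.] [0.634 0.161]
6399
slide [  3.7  -1.9 110.6] ang [ 0.1  0.1 -0. ] rows 2.7 tcp [ 0.4538 -0.0156  0.2106] yaw 90.0 t 7.0Traceback (most recent call last):
  File "<stdin>", line 9, in <module>
    return _wrapfunc(a, 'argmax', axis=axis, out=out, **kwds)
    return bound(*args, **kwds)
ValueError: attempt to get argmax of an empty sequence
```

View pics/w2.png

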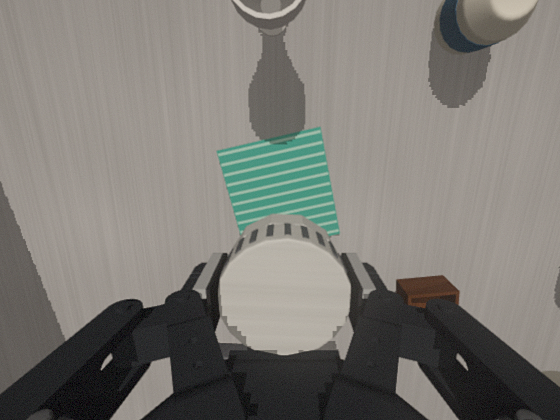

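The cap is held level. The mat's corners are (219,151), (320,128) and (340,235), so its centre is at about (279,195), near (0.452,-0.019).

>>> {"api": "jog_arm", "payload": {
  "moves": [
    {"slide": [-3, -2, 40], "angular": [0, 0, 0], "fingers": 1},
    {"slide": [-3, -2, 80], "angular": [0, 0, 0], "fingers": 1},
    {"slide": [-3, -2, 120], "angular": [0, 0, 0], "fingers": 1},
    {"slide": [-3, -2, 155], "angular": [0, 0, 0], "fingers": 1},
    {"slide": [-3, -2, 178], "angular": [0, 0, 0], "fingers": 1},
    {"slide": [-3, -2, 186], "angular": [0, 0, 0], "fingers": 1},
    {"slide": [-3, -2, 190], "angular": [0, 0, 0], "fingers": 1},
    {"slide": [-3, -2, 190], "angular": [0, 0, 0], "fingers": 1}
  ],
  "squeeze": 60
}}

```text
clock: 7.7
tcp_pos: [0.4506, -0.0187, 0.0207]
orientation: [-0.001, 0.708, 0.706, -0.001]
wrist_force: [0.2, 0.2, -0.3]
finger_gap: 0.0574
grip_force: 115.3
```

>>> {"api": "jog_arm", "payload": {
  "moves": [
    {"slide": [0, 0, 1], "angular": [0, 0, 0], "fingers": 1},
    {"slide": [0, 0, 2], "angular": [0, 0, 0], "fingers": 1},
    {"slide": [0, 0, 2], "angular": [0, 0, 0], "fingers": 0},
    {"slide": [0, 0, 2], "angular": [0, 0, 0], "fingers": 0},
    {"slide": [0, 0, 2], "angular": [0, 0, 0], "fingers": 0},
    {"slide": [0, 0, 2], "angular": [0, 0, 0], "fingers": 0},
    {"slide": [0, 0, -20], "angular": [0, 0, 0], "fingers": 0},
    {"slide": [0, 0, -60], "angular": [0, 0, 0], "fingers": 0},
    {"slide": [0, 0, -100], "angular": [0, 0, 0], "fingers": 0},
    {"slide": [0, 0, -140], "angular": [0, 0, 0], "fingers": 0}
  ],
  "squeeze": 60
}}

```text
clock: 8.53
tcp_pos: [0.4508, -0.0173, 0.1613]
orientation: [-0.001, 0.707, 0.707, -0.0]
wrist_force: [1.3, -0.3, -0.5]
finger_gap: 0.0854
grip_force: 0.0
```

Run:
```python
from h import *
s=get_state();print(s["finger_gap"])
plan([.443,.162-.06,.29],90)
p=shot("wrist");save(p,"w3")
nets(p,["cap_center","funnel_rim","funnel_foot"])
```

```text
0.08543740940513685
slide [ 119.3   -7.9 -128.7] ang [-0.1 -0.   0. ] rows 4.2 tcp [ 0.4508 -0.0173  0.1613] yaw 90.0 t 8.5
cap_center 0.66 [284. 207.] [0.451 0.002]
```

View pics/w3.png

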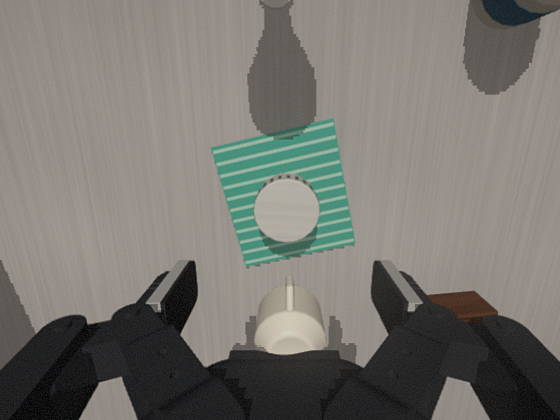

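The cap stands upright on the mat at (287,210), well inside the mat's edges. Next is the funnel.

>>> {"api": "jog_arm", "payload": {
  "moves": [
    {"slide": [30, -2, -28], "angular": [0, 0, 0], "fingers": 0},
    {"slide": [60, -4, -56], "angular": [0, 0, 0], "fingers": 0},
    {"slide": [90, -5, -84], "angular": [0, 0, 0], "fingers": 0},
    {"slide": [120, -6, -108], "angular": [0, 0, 0], "fingers": 0},
    {"slide": [160, -7, -108], "angular": [0, 0, 0], "fingers": 0},
    {"slide": [178, -8, -108], "angular": [0, 0, 0], "fingers": 0},
    {"slide": [178, -8, -108], "angular": [0, 0, 0], "fingers": 0}
  ]
}}

```text
clock: 9.32
tcp_pos: [0.4425, 0.1636, 0.2664]
orientation: [-0.001, 0.705, 0.709, -0.001]
wrist_force: [-0.1, -0.6, -1.3]
finger_gap: 0.0852
grip_force: 0.0
```

Run:
```python
from h import *
p=shot("wrist");save(p,"w4")
nets(p,["funnel_rim","funnel_foot","pocket"])
plan([.443,.162,.27],90)
```

```text
funnel_rim 0.59 [284. 193.] [0.442 0.164]
pocket 0.74 [226.  70.] [0.371 0.295]
slide [ 2.2  0.1 -3.5] ang [-0.2  0.1  0. ] rows 0.1 tcp [0.4429 0.1598 0.2666] yaw 90.0 t 9.5
```

View pics/w4.png

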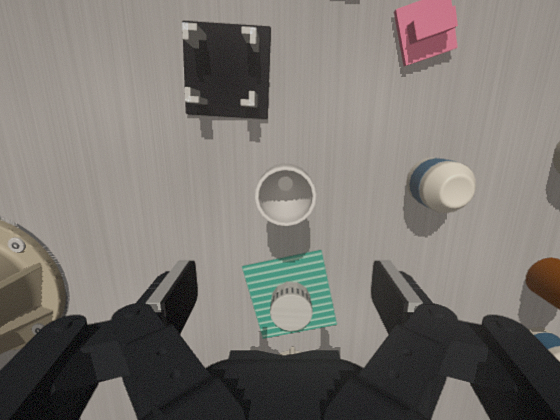

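The funnel's rim circle is at about (286,195), radius 31, and the stand's floor is at (227,70) with bright guide tips.

Run:
```python
from h import *
p=shot("wrist")
x=atz(p,(286,195.5),.105);print(np.round(x,4))
h=[atz(p,u,.105)-x for u in((255,195.5),(317,195.5))];print(np.round(h,4))
plan([x[0],x[1],.085],90)
```

```text
[0.4448 0.1606 0.105 ]
[[-0.0316 -0.      0.    ]
 [ 0.0316  0.      0.    ]]
slide [  1.2   2.1 181.9] ang [-0.1  0.  -0. ] rows 4.4 tcp [0.4431 0.1596 0.2669] yaw 90.0 t 9.6
```

>>> {"api": "jog_arm", "payload": {
  "moves": [
    {"slide": [1, 2, 40], "angular": [0, 0, 0], "fingers": 0},
    {"slide": [1, 2, 80], "angular": [0, 0, 0], "fingers": 0},
    {"slide": [1, 2, 120], "angular": [0, 0, 0], "fingers": 0},
    {"slide": [1, 2, 155], "angular": [0, 0, 0], "fingers": 0},
    {"slide": [1, 2, 175], "angular": [0, 0, 0], "fingers": 0},
    {"slide": [1, 2, 182], "angular": [0, 0, 0], "fingers": 0},
    {"slide": [1, 2, 182], "angular": [0, 0, 0], "fingers": 0.1},
    {"slide": [1, 2, 182], "angular": [0, 0, 0], "fingers": 0.15},
    {"slide": [1, 2, 182], "angular": [0, 0, 0], "fingers": 0.2},
    {"slide": [1, 2, 182], "angular": [0, 0, 0], "fingers": 0.25}
  ],
  "squeeze": 35
}}

```text
clock: 10.4
tcp_pos: [0.4469, 0.1616, 0.0877]
orientation: [0.001, 0.707, 0.707, 0.001]
wrist_force: [0.2, -0.2, -0.4]
finger_gap: 0.0642
grip_force: 0.0
```

>>> {"api": "jog_arm", "payload": {
  "moves": [
    {"slide": [0, 0, 0], "angular": [0, 0, 0], "fingers": 0.3},
    {"slide": [0, 0, 0], "angular": [0, 0, 0], "fingers": 0.35},
    {"slide": [0, 0, 0], "angular": [0, 0, 0], "fingers": 0.4},
    {"slide": [0, 0, 0], "angular": [0, 0, 0], "fingers": 0.5},
    {"slide": [0, 0, 0], "angular": [0, 0, 0], "fingers": 0.5},
    {"slide": [0, 0, 0], "angular": [0, 0, 0], "fingers": 0.5}
  ],
  "squeeze": 35
}}

```text
clock: 10.9
tcp_pos: [0.4468, 0.1619, 0.088]
orientation: [0.001, 0.707, 0.707, 0.001]
wrist_force: [-2.2, -0.8, 6.3]
finger_gap: 0.0612
grip_force: 36.5
```

>>> {"api": "jog_arm", "payload": {
  "moves": [
    {"slide": [0, 0, -30], "angular": [0, 0, 0], "fingers": 0.5},
    {"slide": [0, 0, -65], "angular": [0, 0, 0], "fingers": 0.5},
    {"slide": [0, 0, -105], "angular": [0, 0, 0], "fingers": 0.5},
    {"slide": [-20, -4, -135], "angular": [0, 0, 0], "fingers": 0.5},
    {"slide": [-55, -10, -150], "angular": [0, 0, 0], "fingers": 0.5},
    {"slide": [-93, -17, -152], "angular": [0, 0, 0], "fingers": 0.5},
    {"slide": [-131, -24, -152], "angular": [0, 0, 0], "fingers": 0.5},
    {"slide": [-169, -31, -152], "angular": [0, 0, 0], "fingers": 0.5},
    {"slide": [-207, -38, -152], "angular": [0, 0, 0], "fingers": 0.5},
    {"slide": [-245, -45, -152], "angular": [0, 0, 0], "fingers": 0.5}
  ],
  "squeeze": 35
}}

```text
clock: 11.73
tcp_pos: [0.4002, -0.0851, 0.2392]
orientation: [0.001, 0.707, 0.708, 0.0]
wrist_force: [0.8, -0.0, -1.8]
finger_gap: 0.061
grip_force: 39.7
```

>>> {"api": "jog_arm", "payload": {
  "moves": [
    {"slide": [-35, -7, 0], "angular": [0, 0, 0], "fingers": 0.5},
    {"slide": [-70, -14, 0], "angular": [0, 0, 0], "fingers": 0.5},
    {"slide": [-105, -21, 0], "angular": [0, 0, 0], "fingers": 0.5},
    {"slide": [-140, -28, 0], "angular": [0, 0, 0], "fingers": 0.5},
    {"slide": [-170, -34, 0], "angular": [0, 0, 0], "fingers": 0.5},
    {"slide": [-188, -37, 0], "angular": [0, 0, 0], "fingers": 0.5},
    {"slide": [-195, -37, 0], "angular": [0, 0, 0], "fingers": 0.5},
    {"slide": [-195, -37, 0], "angular": [0, 0, 0], "fingers": 0.5}
  ],
  "squeeze": 35
}}

```text
clock: 12.4
tcp_pos: [0.3638, -0.2801, 0.2386]
orientation: [0.001, 0.708, 0.706, -0.0]
wrist_force: [-0.1, -0.1, -0.3]
finger_gap: 0.061
grip_force: 39.6
```

Run:
```python
from h import *
plan([.365,-.2775,.20],90)
p=shot("wrist"); q=shot("side")
nets(p,["jar_mouth","funnel_foot"])
nets(q,["jar_mouth","funnel_foot"])
a=cv2.resize(p["color"][80:380,140:440],(400,400));b=cv2.resize(q["color"][80:230,310:460],(400,400),interpolation=2)
cv2.imwrite("pics/w5.png",np.hstack([a,b])[:,:,::-1])
s=get_state();x=s["tcp_pos"];
print(proj(p,[[*x[:2],x[2]-.188+.1]]),proj(q,[[*x[:2],x[2]-.088],[.365,-.2775,.1]]))
```

```text
slide [ 2.6  1.2 38.6] ang [ 0.1  0.1 -0.1] rows 0.9 tcp [ 0.3638 -0.2801  0.2386] yaw 89.9 t 12.4
jar_mouth 0.74 [286. 198.] [ 0.367 -0.276]
funnel_foot 0.78 [282. 218.] [ 0.362 -0.329]
jar_mouth 0.85 [378. 168.] [ 0.377 -0.3  ]
jar_mouth 0.18 [166. 335.] [0.426 0.459]
[[283.69050365 215.44130434]] [[380.57304581 155.81729056]
 [378.47527117 171.89715079]]
```

View pics/w5.png

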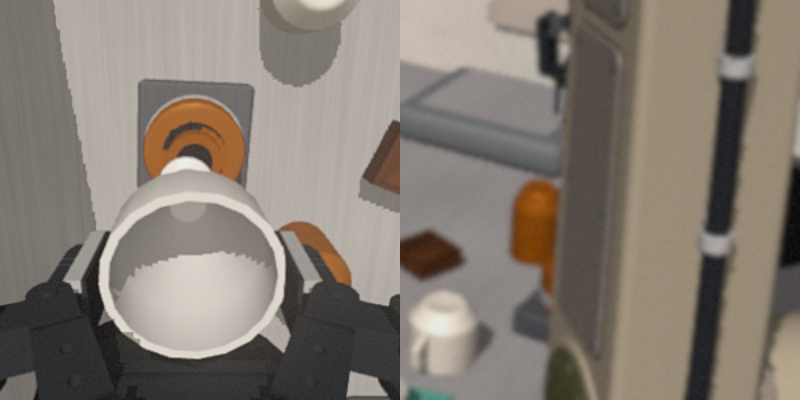

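The jar mouth's ring is at about px (286,198), with the shoulder circle centred near (286,190). The funnel hangs upright with its foot's near edge just below. The jar's open and the funnel isn't centred over it yet.

Run:
```python
from h import *
p=shot("wrist")
m=tip_of("jar_mouth",p)[0]["point"];f=tip_of("funnel_foot",p)[0]["point"]
M=atz(p,m,.1);F=atz(p,f,.1506);S=atz(p,(286,190),.078)
print(m,f,np.round([M,F,S],4))
# orange shoulder mask circle
hsv=cv2.cvtColor(p["color"],cv2.COLOR_RGB2HSV);k=cv2.inRange(hsv,(5,150,60),(18,255,255));k[:, :235]=0;k[:,335:]=0;k[225:]=0
ys,xs=np.nonzero(k);print(xs.min(),xs.max(),ys.min(),ys.max())
pts=np.array([[x,v] for v in range(ys.min(),190) for x in (xs[ys==v].min(),xs[ys==v].max())],float)
W=np.array([atz(p,u,.078)[:2] for u in pts])
A=np.c_[2*W,np.ones(len(W))];c=np.linalg.lstsq(A,(W**2).sum(1),rcond=None)[0];print("shoulder fit",c[:2],np.sqrt(c[2]+c[0]**2+c[1]**2))
```

```text
[283.1, 206.8] [281.9, 216.2] [[ 0.3635 -0.2817  0.1   ]
 [ 0.3627 -0.2748  0.1506]
 [ 0.3664 -0.2703  0.078 ]]
248 322 157 214
shoulder fit [ 0.36535202 -0.27426165] 0.036416782265408294
```

>>> {"api": "jog_arm", "payload": {
  "moves": [
    {"slide": [2.5, 1, 15], "angular": [0, 0, 0], "fingers": 0.5},
    {"slide": [2.5, 1, 30], "angular": [0, 0, 0], "fingers": 0.5},
    {"slide": [2.5, 1, 40], "angular": [0, 0, 0], "fingers": 0.5},
    {"slide": [2.5, 1, 44], "angular": [0, 0, 0], "fingers": 0.5},
    {"slide": [2.5, 1, 44], "angular": [0, 0, 0], "fingers": 0.5}
  ],
  "squeeze": 35
}}

```text
clock: 13.27
tcp_pos: [0.3643, -0.2753, 0.193]
orientation: [-0.001, 0.707, 0.707, 0.0]
wrist_force: [0.1, 0.5, -1.3]
finger_gap: 0.0608
grip_force: 39.6
```

Run:
```python
from h import *
p=shot("wrist"); plan([.3645,-.2775,.19],90)
save(p,"w6",(220,140,350,240),6)
for n,z in(("jar_mouth",.1),("funnel_foot",.106)):
    for d in tip_of(n,p)[:2]: print(n,d["p"],d["point"],np.round(atz(p,d["point"],z),4))
```

```text
slide [-1.8 -0.1  3.9] ang [-0. -0.  0.] rows 0.1 tcp [ 0.3646 -0.2757  0.1939] yaw 90.0 t 13.3
funnel_foot 0.56 [279.8, 216.3] [ 0.3612 -0.2725  0.106 ]
```

View pics/w6.png

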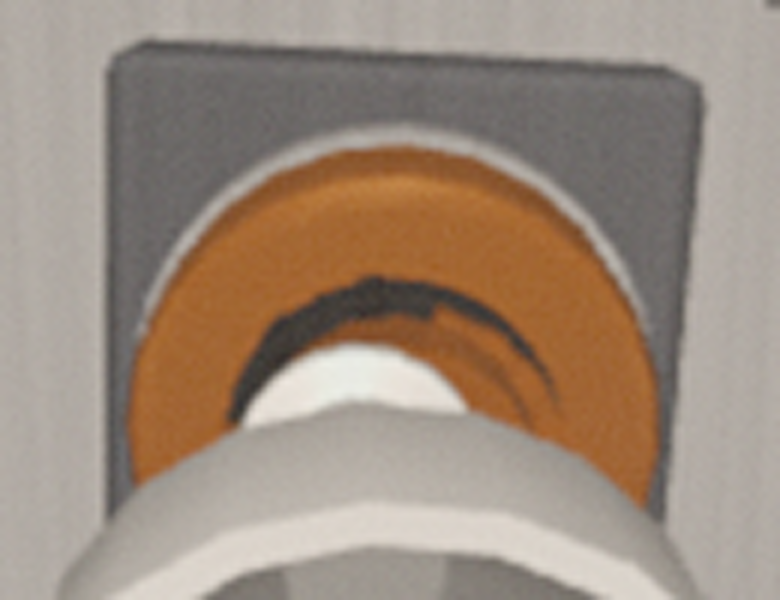

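The white foot is centred at crop x≈355 and the neck ring at x≈395, about 5.5 mm off in tool y. In tool x the foot is about 2 mm too far forward, so I'll correct both.

>>> {"api": "jog_arm", "payload": {
  "moves": [
    {"slide": [-1, 3, 0], "angular": [0, 0, 0], "fingers": 0.5},
    {"slide": [-2, 5.5, 1], "angular": [0, 0, 0], "fingers": 0.5},
    {"slide": [-2, 5.5, 2], "angular": [0, 0, 0], "fingers": 0.5},
    {"slide": [-2, 5.5, 2], "angular": [0, 0, 0], "fingers": 0.5}
  ],
  "squeeze": 35
}}

```text
clock: 13.75
tcp_pos: [0.3705, -0.2782, 0.192]
orientation: [0.0, 0.707, 0.707, -0.0]
wrist_force: [-0.8, 0.3, -2.5]
finger_gap: 0.0614
grip_force: 39.6
```

Run:
```python
from h import *
p=shot("wrist"); plan([.37,-.2775,.19],90)
save(p,"w7",(220,140,350,240),6)
x=get_state()["tcp_pos"]; print(proj(p,[x+[0,0,.005],x-[0,0,.088]]))
```

```text
slide [ 0.5 -0.3  2. ] ang [-0.  0.  0.] rows 0.0 tcp [ 0.3703 -0.278   0.192 ] yaw 90.0 t 13.8
[[282.88605408 279.85237847]
 [283.29751956 218.91949623]]
```

View pics/w7.png

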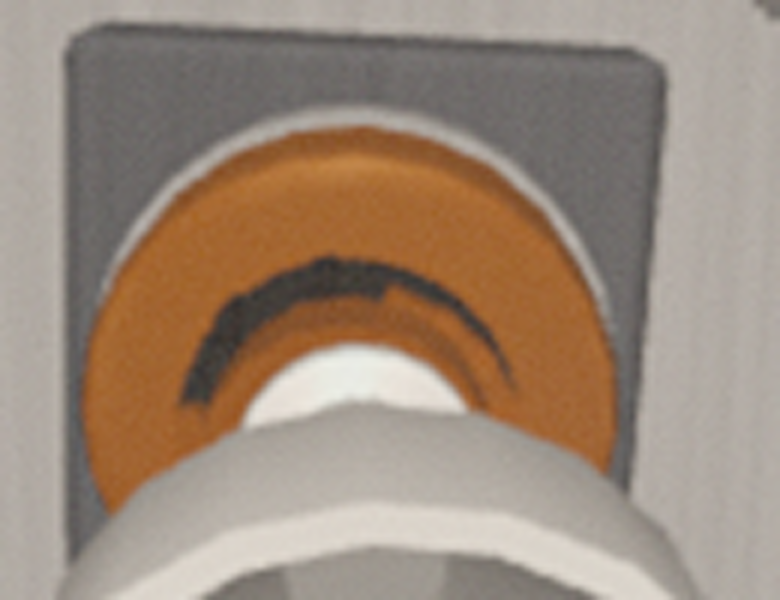

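The foot (centre x≈355) is now centred on the neck ring (about 215..487), so I'll lower it.

>>> {"api": "jog_arm", "payload": {
  "moves": [
    {"slide": [1, 0, 1], "angular": [0, 0, 0], "fingers": 0.5},
    {"slide": [1, 0, 2], "angular": [0, 0, 0], "fingers": 0.5},
    {"slide": [1, 0, 3], "angular": [0, 0, 0], "fingers": 0.5},
    {"slide": [1, 0, 4], "angular": [0, 0, 0], "fingers": 0.5},
    {"slide": [1, 0, 4], "angular": [0, 0, 0], "fingers": 0.5}
  ]
}}

```text
clock: 14.22
tcp_pos: [0.3702, -0.2771, 0.1882]
orientation: [0.0, 0.707, 0.707, -0.0]
wrist_force: [-1.1, -0.3, -0.0]
finger_gap: 0.0609
grip_force: 39.9
```

>>> {"api": "jog_arm", "payload": {
  "moves": [
    {"slide": [0, 0, 1], "angular": [0, 0, 0], "fingers": 0.5},
    {"slide": [0, 0, 1], "angular": [0, 0, 0], "fingers": 0.5}
  ]
}}

```text
clock: 14.38
tcp_pos: [0.3702, -0.2775, 0.1881]
orientation: [0.001, 0.707, 0.707, -0.0]
wrist_force: [-2.7, 0.6, 6.7]
finger_gap: 0.0608
grip_force: 40.7
```

>>> {"api": "jog_arm", "payload": {
  "moves": [
    {"slide": [0, 0, -0.5], "angular": [0, 0, 0], "fingers": 0.3},
    {"slide": [0, 0, -0.5], "angular": [0, 0, 0], "fingers": 0.27},
    {"slide": [0, 0, -0.5], "angular": [0, 0, 0], "fingers": 0.24},
    {"slide": [0, 0, -0.5], "angular": [0, 0, 0], "fingers": 0.2},
    {"slide": [0, 0, -0.5], "angular": [0, 0, 0], "fingers": 0.1},
    {"slide": [0, 0, -0.5], "angular": [0, 0, 0], "fingers": 0},
    {"slide": [0, 0, -0.5], "angular": [0, 0, 0], "fingers": 0},
    {"slide": [0, 0, -0.5], "angular": [0, 0, 0], "fingers": 0},
    {"slide": [0, 0, -20], "angular": [0, 0, 0], "fingers": 0},
    {"slide": [0, 0, -50], "angular": [0, 0, 0], "fingers": 0}
  ]
}}

```text
clock: 15.22
tcp_pos: [0.3688, -0.2755, 0.2348]
orientation: [-0.003, 0.707, 0.707, 0.0]
wrist_force: [1.3, -0.7, 0.0]
finger_gap: 0.0855
grip_force: 0.0
```

Run:
```python
from h import *
p=shot("wrist");q=shot("side")
a=cv2.resize(p["color"][80:380,140:440],(400,400))
nets(q,["base_center","tier1_center","lid_center"],3)
t=shot("top"); b=cv2.resize(t["color"][110:290,320:500],(400,400),interpolation=2)
nets(t,["base_center","tier1_center","lid_center"],3)
cv2.imwrite("pics/w8.png",np.hstack([a,b])[:,:,::-1])
plan([.625,-.155,.25],None)
```

```text
base_center 0.73 [163. 331.] [0.501 0.413]
base_center 0.62 [275. 191.] [ 0.623 -0.145]
lid_center 0.9 [163. 331.] [0.503 0.412]
lid_center 0.79 [159. 291.] [0.596 0.336]
lid_center 0.76 [104. 323.] [0.623 0.47 ]
base_center 0.6 [343. 163.] [ 0.634 -0.16 ]
lid_center 0.75 [104. 168.] [0.621 0.477]
lid_center 0.74 [292. 235.] [ 0.445 -0.027]
lid_center 0.66 [127. 211.] [0.505 0.411]
slide [121.4 255.3 -14.2] ang [-0.1 -0.1  0. ] rows 6.8 tcp [ 0.3698 -0.2765  0.236 ] yaw 90.0 t 15.7
```

View pics/w8.png

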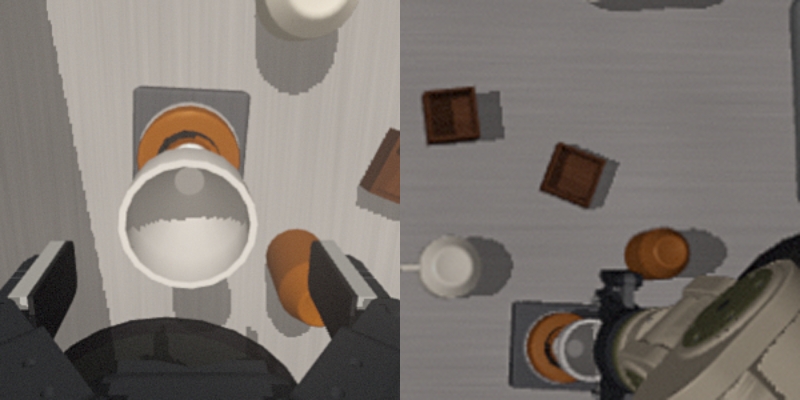

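The funnel stands upright alone on the jar. Now the base; I'll go up first, then across.

>>> {"api": "jog_arm", "payload": {
  "moves": [
    {"slide": [0, 0, -30], "angular": [0, 0, 0], "fingers": 0},
    {"slide": [15, 32, -40], "angular": [0, 0, 0], "fingers": 0},
    {"slide": [30, 64, -40], "angular": [0, 0, 0], "fingers": 0},
    {"slide": [46, 98, -40], "angular": [0, 0, 0], "fingers": 0},
    {"slide": [62, 132, -40], "angular": [0, 0, 0], "fingers": 0},
    {"slide": [78, 166, -40], "angular": [0, 0, 0], "fingers": 0},
    {"slide": [94, 200, -40], "angular": [0, 0, 0], "fingers": 0},
    {"slide": [110, 232, -30], "angular": [0, 0, 0], "fingers": 0},
    {"slide": [120, 256, -20], "angular": [0, 0, 0], "fingers": 0},
    {"slide": [120, 256, -20], "angular": [0, 0, 0], "fingers": 0}
  ]
}}

```text
clock: 16.5
tcp_pos: [0.6289, -0.154, 0.2523]
orientation: [-0.002, 0.705, 0.709, -0.0]
wrist_force: [-0.7, 0.7, -0.3]
finger_gap: 0.0854
grip_force: 0.0
```

```bash
cat >> h.py <<'E'
def brown(p,z,near,lim=.06):
    """dark-wood blob nearest to world xy 'near': rect centre/yaw from its hull rectified at height z"""
    h=cv2.cvtColor(p["color"],cv2.COLOR_RGB2HSV); m=cv2.inRange(h,(0,90,15),(14,255,150))
    m=cv2.morphologyEx(m,cv2.MORPH_CLOSE,np.ones((5,5)))
    cs,_=cv2.findContours(m,0,1); out=[]
    for c in cs:
        if cv2.contourArea(c)<300: continue
        W=np.array([atz(p,u,z)[:2] for u in c[:,0].astype(float)])
        r=cv2.minAreaRect((W*1000).astype(np.float32)); out.append((np.hypot(*(np.array(r[0])/1000-near)),r,cv2.boundingRect(c)))
    for o in sorted(out,key=lambda o:o[0])[:3]: print("brown c",np.round(o[1][0],1),"size",np.round(o[1][1],1),"ang",round(o[1][2],1),"bbox",o[2])
E
python3 - <<'E'
from h import *
p=shot("wrist");save(p,"w9"); plan([.628,-.155,.25],90)
nets(p,["base_center","tier1_center"])
brown(p,.038,(.628,-.155))
E
```

```text
slide [0.1 1.  3.5] ang [-0.3 -0.1  0.2] rows 0.1 tcp [ 0.627  -0.1551  0.2535] yaw 90.2 t 16.6
base_center 0.76 [288. 184.] [ 0.634 -0.155]
brown c [ 636.3 -155.6] size [58.3 63.3] ang 6.3 bbox (264, 159, 53, 57)
brown c [ 571.3 -290.9] size [67.9 57. ] ang 68.5 bbox (213, 259, 55, 56)
brown c [ 501.1 -366.1] size [27.1 57.1] ang 25.2 bbox (180, 317, 21, 37)
```

View pics/w9.png

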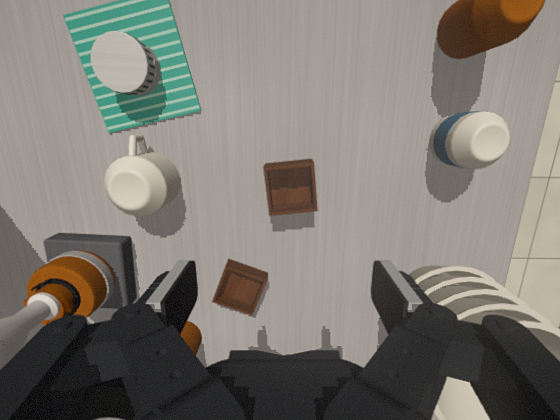

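The base is at (291,188), the tier at (241,288), and the cap is still on the mat. I'll grip the base twice at 90° apart, so it centres on the TCP in both axes and gives me the camera bias.

Run:
```python
from h import *
plan([.6355,-.1545,.022],95)
```

```text
slide [  2.   10.6 233.9] ang [-0.1 -0.  -4.9] rows 5.6 tcp [ 0.6255 -0.1567  0.2559] yaw 90.1 t 16.6
```

>>> {"api": "jog_arm", "payload": {
  "moves": [
    {"slide": [2, 10.5, 40], "angular": [0, 0, -5], "fingers": 0},
    {"slide": [2, 10.5, 80], "angular": [0, 0, -5], "fingers": 0},
    {"slide": [2, 10.5, 120], "angular": [0, 0, -5], "fingers": 0},
    {"slide": [2, 10.5, 160], "angular": [0, 0, -5], "fingers": 0},
    {"slide": [2, 10.5, 195], "angular": [0, 0, -5], "fingers": 0},
    {"slide": [2, 10.5, 220], "angular": [0, 0, -5], "fingers": 0},
    {"slide": [2, 10.5, 234], "angular": [0, 0, -5], "fingers": 0},
    {"slide": [2, 10.5, 234], "angular": [0, 0, -5], "fingers": 0.15},
    {"slide": [2, 10.5, 234], "angular": [0, 0, -5], "fingers": 0.3},
    {"slide": [2, 10.5, 234], "angular": [0, 0, -5], "fingers": 0.5}
  ],
  "squeeze": 25
}}

```text
clock: 17.48
tcp_pos: [0.6372, -0.156, 0.0251]
orientation: [0.001, 0.676, 0.737, 0.0]
wrist_force: [0.7, -1.0, -1.3]
finger_gap: 0.0598
grip_force: 28.2
```

>>> {"api": "jog_arm", "payload": {
  "moves": [
    {"slide": [0, 0, 0], "angular": [0, 0, 0], "fingers": 0.5},
    {"slide": [0, 0, 0], "angular": [0, 0, 0], "fingers": 0.5},
    {"slide": [0, 0, 0], "angular": [0, 0, 0], "fingers": 0.5}
  ]
}}

```text
clock: 17.73
tcp_pos: [0.6374, -0.1552, 0.0244]
orientation: [0.001, 0.675, 0.737, 0.0]
wrist_force: [-0.6, -0.2, 3.0]
finger_gap: 0.0594
grip_force: 28.6
```

>>> {"api": "jog_arm", "payload": {
  "moves": [
    {"slide": [0, 0, 0], "angular": [0, 0, 0], "fingers": 0.1},
    {"slide": [0, 0, 0], "angular": [0, 0, 0], "fingers": 0},
    {"slide": [0, 0, 0], "angular": [0, 0, 0], "fingers": 0},
    {"slide": [0, 0, -30], "angular": [0, 0, 0], "fingers": 0},
    {"slide": [0, 0, -50], "angular": [0, 0, -6], "fingers": 0},
    {"slide": [0, 0, -50], "angular": [0, 0, -13], "fingers": 0},
    {"slide": [0, 0, -50], "angular": [0, 0, -20], "fingers": 0},
    {"slide": [0, 0, -50], "angular": [0, 0, -27], "fingers": 0},
    {"slide": [0, 0, -50], "angular": [0, 0, -34], "fingers": 0},
    {"slide": [0, 0, -50], "angular": [0, 0, -41], "fingers": 0}
  ]
}}

```text
clock: 18.57
tcp_pos: [0.6367, -0.1548, 0.0732]
orientation: [0.0, 0.371, 0.928, -0.0]
wrist_force: [-0.1, 0.8, -0.8]
finger_gap: 0.0853
grip_force: 0.0
```

>>> {"api": "jog_arm", "payload": {
  "moves": [
    {"slide": [0, 0, 0], "angular": [0, 0, -7], "fingers": 0},
    {"slide": [0, 0, 0], "angular": [0, 0, -14], "fingers": 0},
    {"slide": [0, 0, 0], "angular": [0, 0, -21], "fingers": 0},
    {"slide": [0, 0, 0], "angular": [0, 0, -28], "fingers": 0},
    {"slide": [0, 0, 0], "angular": [0, 0, -35], "fingers": 0},
    {"slide": [0, 0, 0], "angular": [0, 0, -42], "fingers": 0},
    {"slide": [0, 0, 0], "angular": [0, 0, -49], "fingers": 0},
    {"slide": [0, 0, 25], "angular": [0, 0, -49], "fingers": 0},
    {"slide": [0, 0, 50], "angular": [0, 0, -49], "fingers": 0},
    {"slide": [0, 0, 50], "angular": [0, 0, -49], "fingers": 0}
  ]
}}

```text
clock: 19.4
tcp_pos: [0.6334, -0.1536, 0.0184]
orientation: [-0.003, -0.044, 0.999, 0.001]
wrist_force: [-0.8, -0.1, -0.4]
finger_gap: 0.0858
grip_force: 0.0
```

>>> {"api": "jog_arm", "payload": {
  "moves": [
    {"slide": [0, 0, 0], "angular": [0, 0, 0], "fingers": 0.15},
    {"slide": [0, 0, 0], "angular": [0, 0, 0], "fingers": 0.3},
    {"slide": [0, 0, 0], "angular": [0, 0, 0], "fingers": 0.5},
    {"slide": [0, 0, 0], "angular": [0, 0, 0], "fingers": 0.6},
    {"slide": [0, 0, 0], "angular": [0, 0, 0], "fingers": 0.6},
    {"slide": [0, 0, 0], "angular": [0, 0, 0], "fingers": 0.6}
  ],
  "squeeze": 40
}}

```text
clock: 19.9
tcp_pos: [0.6378, -0.1552, 0.0247]
orientation: [0.001, -0.044, 0.999, -0.001]
wrist_force: [-0.2, 0.6, 5.6]
finger_gap: 0.0589
grip_force: 45.7
```

Run:
```python
from h import *
plan([.372,.293,.2],180)
p=shot("wrist"); plan([.372,.293,.2],180);p=shot("wrist"); plan([.372,.293,.2],180)
print(get_state()["wrist_force"],get_state()["finger_gap"])
```

```text
slide [ 224.9  469.6 -176.5] ang [-0.1  0.1  5. ] rows 13.2 tcp [ 0.6378 -0.1552  0.0247] yaw -175.0 t 19.9
slide [ 224.9  469.6 -176.6] ang [-0.1  0.2  5. ] rows 13.2 tcp [ 0.6378 -0.1552  0.0246] yaw -175.0 t 19.9
slide [ 224.9  469.6 -176.6] ang [-0.1  0.2  5. ] rows 13.2 tcp [ 0.6378 -0.1552  0.0246] yaw -175.0 t 20.0
[0.27895873 0.86185524 6.12514924] 0.059154576246552876
```

>>> {"api": "jog_arm", "payload": {
  "moves": [
    {"slide": [0, 0, -20], "angular": [0, 0, 0], "fingers": 0.6},
    {"slide": [0, 0, -55], "angular": [0, 0, 0], "fingers": 0.6},
    {"slide": [0, 10, -92], "angular": [0, 0, 0], "fingers": 0.6},
    {"slide": [6, 35, -122], "angular": [0, 0, 1], "fingers": 0.6},
    {"slide": [14, 65, -145], "angular": [0, 0, 2], "fingers": 0.6},
    {"slide": [24, 97, -165], "angular": [0, 0, 3], "fingers": 0.6},
    {"slide": [36, 133, -175], "angular": [0, 0, 4], "fingers": 0.6},
    {"slide": [48, 171, -175], "angular": [0, 0, 5], "fingers": 0.6},
    {"slide": [60, 208, -175], "angular": [0, 0, 5], "fingers": 0.6},
    {"slide": [72, 246, -175], "angular": [0, 0, 5], "fingers": 0.6}
  ],
  "squeeze": 40
}}

```text
clock: 20.83
tcp_pos: [0.5422, 0.0852, 0.1981]
orientation: [0.0, 0.0, 1.0, -0.0]
wrist_force: [0.6, 0.9, -2.3]
finger_gap: 0.0593
grip_force: 45.0
```

Run:
```python
from h import *
plan([.45,.293,.2],180)
```

```text
slide [ 92.2 207.7  -1.9] ang [-0.  0. -0.] rows 5.5 tcp [0.5422 0.0852 0.1981] yaw 180.0 t 20.8
```

>>> {"api": "jog_arm", "payload": {
  "moves": [
    {"slide": [15, 35, 0], "angular": [0, 0, 0], "fingers": 0.6},
    {"slide": [31, 70, 0], "angular": [0, 0, 0], "fingers": 0.6},
    {"slide": [47, 105, 0], "angular": [0, 0, 0], "fingers": 0.6},
    {"slide": [63, 140, 0], "angular": [0, 0, 0], "fingers": 0.6},
    {"slide": [78, 175, 0], "angular": [0, 0, 0], "fingers": 0.6},
    {"slide": [88, 198, 0], "angular": [0, 0, 0], "fingers": 0.6},
    {"slide": [92, 208, 0], "angular": [0, 0, 0], "fingers": 0.6},
    {"slide": [92, 208, 0], "angular": [0, 0, 0], "fingers": 0.6},
    {"slide": [92, 208, 0], "angular": [0, 0, 0], "fingers": 0.6},
    {"slide": [92, 208, 0], "angular": [0, 0, 0], "fingers": 0.6}
  ],
  "squeeze": 40
}}

```text
clock: 21.67
tcp_pos: [0.4515, 0.2909, 0.1977]
orientation: [-0.0, 0.0, 1.0, -0.0]
wrist_force: [0.1, -0.1, -1.9]
finger_gap: 0.059
grip_force: 45.0
```

Run:
```python
from h import *
shot("wrist");shot("wrist")
p=shot("wrist");save(p,"w10",(100,0,500,300),2); plan([.372,.293,.1],180)
nets(p,["pocket"])
g=p["color"].max(2);m=((g<55)).astype(np.uint8);m[260:]=0
m=cv2.morphologyEx(m,cv2.MORPH_OPEN,np.ones((3,3)))
cs,_=cv2.findContours(m,0,1)
for c in cs:
    if cv2.contourArea(c)<800: continue
    W=np.array([atz(p,u,.006)[:2]*1000 for u in c[:,0].astype(float)],np.float32)
    print("dark",cv2.boundingRect(c),cv2.minAreaRect(W))
b=((p["color"].min(2)>200)).astype(np.uint8);b[260:]=0
n,_,st,ce=cv2.connectedComponentsWithStats(b)
for i in range(1,n):
    if 8<st[i,4]<600: print(st[i],np.round(ce[i]),np.round(atz(p,ce[i],.046),4))
```

```text
slide [79.9  2.3 97.9] ang [-0.  -0.  -0.1] rows 3.0 tcp [0.4519 0.2906 0.1979] yaw 179.9 t 21.8
pocket 0.97 [287. 116.] [0.373 0.294]
[249  55  18   2  21] [257.  56.] [0.3249 0.2672 0.046 ]
[268  56  10   2  13] [272.  57.] [0.3256 0.2802 0.046 ]
[279  57  19   2  22] [288.  58.] [0.3262 0.2945 0.046 ]
[247  64  17  19 197] [253.  71.] [0.3368 0.2637 0.046 ]
[317  68  18  19 191] [327.  75.] [0.3401 0.3289 0.046 ]
[86 98 11  2 11] [91. 99.] [0.3598 0.1182 0.046 ]
[376  98  46   4  99] [397.  99.] [0.3598 0.3921 0.046 ]
[ 33 125  30  61 112] [ 47. 153.] [0.408 0.068 0.046]
[ 23 128  26  53 105] [ 35. 152.] [0.4071 0.057  0.046 ]
[ 13 130  22  44  87] [ 24. 153.] [0.4077 0.0465 0.046 ]
[  1 133  22  40  68] [ 12. 153.] [0.4073 0.0357 0.046 ]
[246 138  16  17 158] [252. 147.] [0.4022 0.2603 0.046 ]
[194 141  18   7  67] [203. 145.] [0.3997 0.215  0.046 ]
[377 140  27   6  51] [389. 142.] [0.398  0.3887 0.046 ]
[405 141   5   5  12] [406. 143.] [0.3988 0.4051 0.046 ]
[101 142  11   3  17] [106. 143.] [0.3982 0.1249 0.046 ]
[115 142   8   3  15] [119. 143.] [0.398  0.1364 0.046 ]
[130 1
[... 718 characters left out ...]
7 0.1971 0.046 ]
[199 160  40   4  73] [219. 162.] [0.4157 0.2289 0.046 ]
[242 163  11   2  12] [247. 163.] [0.4169 0.2551 0.046 ]
[209 169  17   2  25] [217. 170.] [0.4231 0.2262 0.046 ]
[198 181  35   2  52] [215. 182.] [0.4349 0.2239 0.046 ]
[234 181   8   2   9] [238. 182.] [0.435  0.2457 0.046 ]
[243 181   8   2   9] [246. 182.] [0.435  0.2543 0.046 ]
[231 202   8   2   9] [234. 203.] [0.4563 0.2413 0.046 ]
[249 203  16   1  16] [256. 203.] [0.4564 0.2634 0.046 ]
[ 67 221   5   8  16] [ 69. 225.] [0.4792 0.0738 0.046 ]
[ 78 221   4   6  10] [ 79. 224.] [0.478  0.0842 0.046 ]
[210 221   7   5  10] [213. 224.] [0.478  0.2188 0.046 ]
[  0 238   5   7  10] [  2. 241.] [0.4964 0.0029 0.046 ]
```

View pics/w10.png

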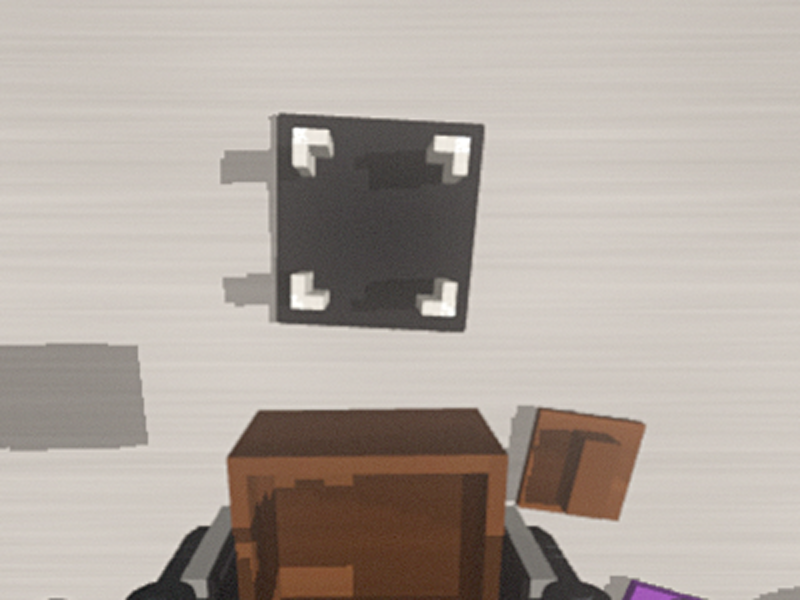

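The stand's four guide tips are at px (253,71), (327,75), (252,147) and (321,151), giving a centre of about (0.3715,0.2945) and a yaw of about -3°. The base hangs level, and the lid is to the right.

Run:
```python
from h import *
p=shot("wrist");x=get_state()["tcp_pos"]
print(p["cx"],proj(p,[x+[-.03,-.03,.0133],x+[-.03,.03,.0133],x+[-.03,-.03,-.0247]]))
plan([.3715,.295,.1],177)
```

```text
283.8953142453756 [[212.66562796 225.88791113]
 [354.32349581 225.79237025]
 [228.81131048 202.56684731]]
slide [80.2  4.  97.9] ang [-0.  -0.   2.9] rows 3.0 tcp [0.4517 0.2909 0.1979] yaw 179.9 t 21.9
```

>>> {"api": "jog_arm", "payload": {
  "moves": [
    {"slide": [30, 2, 10], "angular": [0, 0, 1], "fingers": 0.6},
    {"slide": [60, 3, 30], "angular": [0, 0, 2], "fingers": 0.6},
    {"slide": [80, 4, 60], "angular": [0, 0, 3], "fingers": 0.6},
    {"slide": [80, 4, 90], "angular": [0, 0, 3], "fingers": 0.6},
    {"slide": [80, 4, 112], "angular": [0, 0, 3], "fingers": 0.6},
    {"slide": [80, 4, 118], "angular": [0, 0, 3], "fingers": 0.6},
    {"slide": [80, 4, 118], "angular": [0, 0, 3], "fingers": 0.6},
    {"slide": [80, 4, 118], "angular": [0, 0, 3], "fingers": 0.6}
  ]
}}

```text
clock: 22.58
tcp_pos: [0.372, 0.2958, 0.0807]
orientation: [0.0, 0.026, 1.0, 0.0]
wrist_force: [0.8, 0.4, -2.1]
finger_gap: 0.059
grip_force: 44.9
```

Run:
```python
from h import *
plan([.3715,.295,.03],177)
```

```text
slide [ 0.5 -0.8 50.7] ang [ 0.  0. -0.] rows 1.2 tcp [0.372  0.2958 0.0807] yaw 177.0 t 22.6
```

>>> {"api": "jog_arm", "payload": {
  "moves": [
    {"slide": [0, 0, 5], "angular": [0, 0, 0], "fingers": 0.6},
    {"slide": [0, 0, 10], "angular": [0, 0, 0], "fingers": 0.6},
    {"slide": [0, 0, 14], "angular": [0, 0, 0], "fingers": 0.6},
    {"slide": [0, 0, 18], "angular": [0, 0, 0], "fingers": 0.6},
    {"slide": [0, 0, 18], "angular": [0, 0, 0], "fingers": 0.6}
  ]
}}

```text
clock: 23.0
tcp_pos: [0.3708, 0.2955, 0.0613]
orientation: [-0.0, 0.026, 1.0, -0.0]
wrist_force: [-0.5, -0.0, -1.9]
finger_gap: 0.059
grip_force: 45.0
```

>>> {"api": "jog_arm", "payload": {
  "moves": [
    {"slide": [0, 0, 8], "angular": [0, 0, 0], "fingers": 0.6},
    {"slide": [0, 0, 16], "angular": [0, 0, 0], "fingers": 0.6},
    {"slide": [0, 0, 22], "angular": [0, 0, 0], "fingers": 0.6},
    {"slide": [0, 0, 27], "angular": [0, 0, 0], "fingers": 0.6},
    {"slide": [0, 0, 29], "angular": [0, 0, 0], "fingers": 0.6},
    {"slide": [0, 0, 30], "angular": [0, 0, 0], "fingers": 0.6},
    {"slide": [0, 0, 30], "angular": [0, 0, 0], "fingers": 0.6}
  ]
}}

```text
clock: 23.58
tcp_pos: [0.3711, 0.2957, 0.0317]
orientation: [-0.0, 0.026, 1.0, -0.0]
wrist_force: [0.4, -0.5, -2.1]
finger_gap: 0.0591
grip_force: 45.0
```

>>> {"api": "jog_arm", "payload": {
  "moves": [
    {"slide": [0, 0, 1], "angular": [0, 0, 0], "fingers": 0.6},
    {"slide": [0, 0, 1.5], "angular": [0, 0, 0], "fingers": 0.6},
    {"slide": [0, 0, 1.5], "angular": [0, 0, 0], "fingers": 0.6}
  ]
}}

```text
clock: 23.83
tcp_pos: [0.3715, 0.2959, 0.0307]
orientation: [0.0, 0.026, 1.0, 0.0]
wrist_force: [0.0, -0.0, -1.9]
finger_gap: 0.0589
grip_force: 45.0
```

>>> {"api": "jog_arm", "payload": {
  "moves": [
    {"slide": [0, 0, 1], "angular": [0, 0, 0], "fingers": 0.6},
    {"slide": [0, 0, 1], "angular": [0, 0, 0], "fingers": 0.2},
    {"slide": [0, 0, 1], "angular": [0, 0, 0], "fingers": 0},
    {"slide": [0, 0, 0], "angular": [0, 0, 0], "fingers": 0},
    {"slide": [0, 0, 0], "angular": [0, 0, 0], "fingers": 0},
    {"slide": [0, 0, -20], "angular": [0, 0, 0], "fingers": 0},
    {"slide": [0, 0, -60], "angular": [0, 0, 0], "fingers": 0},
    {"slide": [0, 0, -100], "angular": [0, 0, 0], "fingers": 0},
    {"slide": [0, 0, -140], "angular": [0, 0, 0], "fingers": 0},
    {"slide": [0, 0, -180], "angular": [0, 0, 0], "fingers": 0}
  ]
}}

```text
clock: 24.67
tcp_pos: [0.3708, 0.2956, 0.2123]
orientation: [-0.0, 0.026, 1.0, -0.0]
wrist_force: [0.7, 1.1, -0.3]
finger_gap: 0.0852
grip_force: 0.0
```

Run:
```python
from h import *
shot("wrist");shot("wrist");p=shot("wrist");plan([.56,-.29,.25],150)
save(p,"w11")
brown(p,.044,(.371,.295)); nets(p,["base_center"])
x=get_state()["tcp_pos"];print(proj(p,[[.3713,.2958,.044]]))
t=shot("top");nets(t,["tier1_center","base_center"])
brown(t,.026,(.57,-.3))
```

```text
slide [-217.  -576.4  -36.8] ang [ 0.3  0.3 27. ] rows 14.8 tcp [0.3734 0.297  0.2141] yaw 177.0 t 24.8
brown c [370.  296.1] size [60.9 64.7] ang 88.0 bbox (251, 157, 60, 61)
brown c [480.7 400.8] size [54.3 55.7] ang 81.7 bbox (351, 253, 54, 45)
brown c [273.1 542.2] size [123.9  37.8] ang 12.6 bbox (519, 0, 41, 138)
base_center 0.91 [281. 186.] [0.374 0.296]
[[280.79971435 188.88791671]]
base_center 0.76 [170. 264.] [0.367 0.291]
base_center 0.46 [430. 225.] [ 0.471 -0.39 ]
brown c [ 566.7 -302.2] size [60.6 60.9] ang 68.3 bbox (383, 174, 30, 29)
brown c [ 473.7 -400.6] size [57.5 75.5] ang 0.3 bbox (421, 213, 29, 23)
brown c [ 364.8 -276.2] size [61.  81.2] ang 85.6 bbox (377, 251, 25, 32)
```

>>> {"api": "jog_arm", "payload": {
  "moves": [
    {"slide": [-14, -36, -20], "angular": [0, 0, 2], "fingers": 0},
    {"slide": [-28, -73, -36], "angular": [0, 0, 4], "fingers": 0},
    {"slide": [-42, -110, -36], "angular": [0, 0, 6], "fingers": 0},
    {"slide": [-56, -147, -36], "angular": [0, 0, 8], "fingers": 0},
    {"slide": [-70, -184, -36], "angular": [0, 0, 10], "fingers": 0},
    {"slide": [-84, -221, -36], "angular": [0, 0, 12], "fingers": 0},
    {"slide": [-98, -258, -36], "angular": [0, 0, 14], "fingers": 0},
    {"slide": [-112, -295, -36], "angular": [0, 0, 16], "fingers": 0},
    {"slide": [-126, -332, -36], "angular": [0, 0, 18], "fingers": 0},
    {"slide": [-140, -369, -36], "angular": [0, 0, 19], "fingers": 0}
  ]
}}

```text
clock: 25.85
tcp_pos: [0.4912, -0.0817, 0.2446]
orientation: [-0.002, 0.191, 0.981, 0.0]
wrist_force: [0.8, 0.3, 0.1]
finger_gap: 0.0855
grip_force: 0.0
```

Run:
```python
from h import *
plan([.567,-.301,.25],158)
```

```text
slide [-152.6 -174.7   -5.9] ang [-0.  -0.2 -0.1] rows 5.6 tcp [ 0.4912 -0.0817  0.2446] yaw 157.9 t 25.9
```

>>> {"api": "jog_arm", "payload": {
  "moves": [
    {"slide": [-24, -28, -6], "angular": [0, 0, 0], "fingers": 0},
    {"slide": [-50, -57, -6], "angular": [0, 0, 0], "fingers": 0},
    {"slide": [-76, -87, -6], "angular": [0, 0, 0], "fingers": 0},
    {"slide": [-102, -117, -6], "angular": [0, 0, 0], "fingers": 0},
    {"slide": [-128, -147, -6], "angular": [0, 0, 0], "fingers": 0},
    {"slide": [-146, -167, -6], "angular": [0, 0, 0], "fingers": 0},
    {"slide": [-153, -175, -6], "angular": [0, 0, 0], "fingers": 0},
    {"slide": [-153, -175, -6], "angular": [0, 0, 0], "fingers": 0},
    {"slide": [-153, -175, -6], "angular": [0, 0, 0], "fingers": 0},
    {"slide": [-153, -175, -6], "angular": [0, 0, 0], "fingers": 0}
  ]
}}

```text
clock: 26.68
tcp_pos: [0.5678, -0.2979, 0.2517]
orientation: [-0.001, 0.19, 0.982, 0.001]
wrist_force: [-0.4, -0.1, 0.8]
finger_gap: 0.0857
grip_force: 0.0
```

Run:
```python
from h import *
shot("wrist");shot("wrist");p=shot("wrist")
nets(p,["tier1_center"]); brown(p,.026,(.567,-.301)); plan([.567,-.301,.018],158)
```

```text
brown c [ 566.2 -302.7] size [58.7 60.2] ang 68.6 bbox (255, 159, 49, 49)
brown c [ 472.3 -405.1] size [85.6 64.5] ang 68.2 bbox (133, 114, 73, 57)
brown c [ 378.9 -291.4] size [84.1 31. ] ang 68.3 bbox (181, 0, 82, 35)
slide [ 2.000e-01 -3.200e+00  2.351e+02] ang [-0.   0.   0.1] rows 5.6 tcp [ 0.5683 -0.298   0.2531] yaw 158.1 t 26.9
```

>>> {"api": "jog_arm", "payload": {
  "moves": [
    {"slide": [0.5, -5, 40], "angular": [0, 0, -0.5], "fingers": 0},
    {"slide": [0.5, -5, 80], "angular": [0, 0, -0.5], "fingers": 0},
    {"slide": [0.5, -5, 120], "angular": [0, 0, -0.5], "fingers": 0},
    {"slide": [0.5, -5, 160], "angular": [0, 0, -0.5], "fingers": 0},
    {"slide": [0.5, -5, 195], "angular": [0, 0, -0.5], "fingers": 0},
    {"slide": [0.5, -5, 222], "angular": [0, 0, -0.5], "fingers": 0},
    {"slide": [0.5, -5, 234], "angular": [0, 0, -0.5], "fingers": 0},
    {"slide": [0.5, -5, 236], "angular": [0, 0, -0.5], "fingers": 0.15},
    {"slide": [0.5, -5, 236], "angular": [0, 0, -0.5], "fingers": 0.3},
    {"slide": [0.5, -5, 236], "angular": [0, 0, -0.5], "fingers": 0.5}
  ],
  "squeeze": 25
}}

```text
clock: 27.72
tcp_pos: [0.5674, -0.3046, 0.0188]
orientation: [0.002, 0.186, 0.983, -0.001]
wrist_force: [0.7, -0.1, -0.8]
finger_gap: 0.0592
grip_force: 28.1
```

>>> {"api": "jog_arm", "payload": {
  "moves": [
    {"slide": [0, 0, 0], "angular": [0, 0, 0], "fingers": 0.6},
    {"slide": [0, 0, 0], "angular": [0, 0, 0], "fingers": 0.6},
    {"slide": [0, 0, 0], "angular": [0, 0, 0], "fingers": 0.6}
  ]
}}

```text
clock: 27.97
tcp_pos: [0.5669, -0.3045, 0.018]
orientation: [0.001, 0.186, 0.983, -0.001]
wrist_force: [-0.1, 0.1, -0.8]
finger_gap: 0.0594
grip_force: 28.1
```

>>> {"api": "jog_arm", "payload": {
  "moves": [
    {"slide": [0, 0, 0], "angular": [0, 0, 0], "fingers": 0.1},
    {"slide": [0, 0, 0], "angular": [0, 0, 0], "fingers": 0},
    {"slide": [0, 0, 0], "angular": [0, 0, 0], "fingers": 0},
    {"slide": [0, 0, -30], "angular": [0, 0, 0], "fingers": 0},
    {"slide": [0, 0, -50], "angular": [0, 0, 6], "fingers": 0},
    {"slide": [0, 0, -50], "angular": [0, 0, 13], "fingers": 0},
    {"slide": [0, 0, -50], "angular": [0, 0, 20], "fingers": 0},
    {"slide": [0, 0, -50], "angular": [0, 0, 27], "fingers": 0},
    {"slide": [0, 0, -50], "angular": [0, 0, 34], "fingers": 0},
    {"slide": [0, 0, -50], "angular": [0, 0, 41], "fingers": 0}
  ]
}}

```text
clock: 28.8
tcp_pos: [0.5661, -0.304, 0.0666]
orientation: [0.0, 0.521, 0.854, -0.0]
wrist_force: [1.0, 0.2, -0.4]
finger_gap: 0.0855
grip_force: 0.0
```

>>> {"api": "jog_arm", "payload": {
  "moves": [
    {"slide": [0, 0, 0], "angular": [0, 0, 7], "fingers": 0},
    {"slide": [0, 0, 0], "angular": [0, 0, 14], "fingers": 0},
    {"slide": [0, 0, 0], "angular": [0, 0, 21], "fingers": 0},
    {"slide": [0, 0, 0], "angular": [0, 0, 28], "fingers": 0},
    {"slide": [0, 0, 0], "angular": [0, 0, 35], "fingers": 0},
    {"slide": [0, 0, 0], "angular": [0, 0, 42], "fingers": 0},
    {"slide": [0, 0, 0], "angular": [0, 0, 49], "fingers": 0},
    {"slide": [0, 0, 25], "angular": [0, 0, 49], "fingers": 0},
    {"slide": [0, 0, 45], "angular": [0, 0, 49], "fingers": 0},
    {"slide": [0, 0, 50], "angular": [0, 0, 49], "fingers": 0}
  ]
}}

```text
clock: 29.63
tcp_pos: [0.5642, -0.3027, 0.0134]
orientation: [-0.002, 0.826, 0.563, -0.001]
wrist_force: [-0.2, 0.8, -0.9]
finger_gap: 0.0852
grip_force: 0.0
```

>>> {"api": "jog_arm", "payload": {
  "moves": [
    {"slide": [0, 0, 0], "angular": [0, 0, 0], "fingers": 0.1},
    {"slide": [0, 0, 0], "angular": [0, 0, 0], "fingers": 0.3},
    {"slide": [0, 0, 0], "angular": [0, 0, 0], "fingers": 0.5},
    {"slide": [0, 0, 0], "angular": [0, 0, 0], "fingers": 0.6},
    {"slide": [0, 0, 0], "angular": [0, 0, 0], "fingers": 0.6},
    {"slide": [0, 0, 0], "angular": [0, 0, 0], "fingers": 0.6},
    {"slide": [0, 0, 0], "angular": [0, 0, 0], "fingers": 0.6}
  ],
  "squeeze": 40
}}

```text
clock: 30.22
tcp_pos: [0.5668, -0.3045, 0.0178]
orientation: [0.001, 0.826, 0.563, 0.0]
wrist_force: [-0.3, -0.2, 5.0]
finger_gap: 0.0589
grip_force: 45.5
```

Run:
```python
from h import *
plan([.3713,.2958,.2],87);plan([.47,0,.2],80)
```

```text
slide [ 487.  -401.2 -183.4] ang [  0.1   0.1 -18.5] rows 15.8 tcp [ 0.5668 -0.3045  0.0178] yaw 68.5 t 30.2
slide [ 247.9 -201.1 -182.8] ang [  0.1   0.  -11.5] rows 8.8 tcp [ 0.5668 -0.3045  0.0178] yaw 68.5 t 30.2
```

>>> {"api": "jog_arm", "payload": {
  "moves": [
    {"slide": [0, 0, -30], "angular": [0, 0, 0], "fingers": 0.6},
    {"slide": [0, 0, -70], "angular": [0, 0, 0], "fingers": 0.6},
    {"slide": [10, -8, -108], "angular": [0, 0, -1], "fingers": 0.6},
    {"slide": [30, -24, -140], "angular": [0, 0, -2], "fingers": 0.6},
    {"slide": [55, -45, -162], "angular": [0, 0, -4], "fingers": 0.6},
    {"slide": [83, -67, -180], "angular": [0, 0, -6], "fingers": 0.6},
    {"slide": [113, -92, -183], "angular": [0, 0, -8], "fingers": 0.6},
    {"slide": [143, -117, -183], "angular": [0, 0, -10], "fingers": 0.6},
    {"slide": [173, -142, -183], "angular": [0, 0, -12], "fingers": 0.6},
    {"slide": [203, -167, -183], "angular": [0, 0, -14], "fingers": 0.6}
  ]
}}

```text
clock: 31.05
tcp_pos: [0.4838, -0.0523, 0.1996]
orientation: [0.0, 0.751, 0.66, 0.0]
wrist_force: [0.7, 0.8, -2.2]
finger_gap: 0.059
grip_force: 44.8
```

Run:
```python
from h import *
plan([.3713,.2958,.2],87)
```

```text
slide [ 330.8 -156.4   -0.5] ang [ 0.  -0.  -4.4] rows 8.8 tcp [ 0.4838 -0.0523  0.1996] yaw 82.6 t 31.1
```

>>> {"api": "jog_arm", "payload": {
  "moves": [
    {"slide": [34, -16, 0], "angular": [0, 0, -1], "fingers": 0.6},
    {"slide": [70, -33, 0], "angular": [0, 0, -1], "fingers": 0.6},
    {"slide": [106, -50, 0], "angular": [0, 0, -2], "fingers": 0.6},
    {"slide": [142, -67, 0], "angular": [0, 0, -2], "fingers": 0.6},
    {"slide": [178, -84, 0], "angular": [0, 0, -3], "fingers": 0.6},
    {"slide": [214, -101, 0], "angular": [0, 0, -4], "fingers": 0.6},
    {"slide": [250, -118, 0], "angular": [0, 0, -4.4], "fingers": 0.6},
    {"slide": [286, -135, 0], "angular": [0, 0, -4.4], "fingers": 0.6},
    {"slide": [315, -149, 0], "angular": [0, 0, -4.4], "fingers": 0.6},
    {"slide": [331, -156.5, 0], "angular": [0, 0, -4.4], "fingers": 0.6}
  ]
}}

```text
clock: 31.88
tcp_pos: [0.3709, 0.2975, 0.1994]
orientation: [-0.0, 0.725, 0.689, 0.0]
wrist_force: [1.1, -0.1, -1.5]
finger_gap: 0.0589
grip_force: 44.8
```

>>> {"api": "jog_arm", "payload": {
  "moves": [
    {"slide": [0, 0, 30], "angular": [0, 0, 0], "fingers": 0.6},
    {"slide": [0, 0, 65], "angular": [0, 0, 0], "fingers": 0.6},
    {"slide": [0, 0, 95], "angular": [0, 0, 0], "fingers": 0.6},
    {"slide": [0, 0, 115], "angular": [0, 0, 0], "fingers": 0.6},
    {"slide": [0, 0, 125], "angular": [0, 0, 0], "fingers": 0.6},
    {"slide": [0, 0, 125], "angular": [0, 0, 0], "fingers": 0.6},
    {"slide": [0, 0, 125], "angular": [0, 0, 0], "fingers": 0.6}
  ]
}}

```text
clock: 32.47
tcp_pos: [0.3727, 0.2946, 0.0747]
orientation: [-0.0, 0.726, 0.688, -0.0]
wrist_force: [0.2, 0.1, -1.3]
finger_gap: 0.0586
grip_force: 44.8
```

Run:
```python
from h import *
plan([.3713,.2958,.0578],87)
t=shot("top");nets(t,["lid_center"]);brown(t,.024,(.5,.41))
```

```text
slide [ 1.2 -1.5 16.9] ang [-0.   0.  -0.1] rows 0.4 tcp [0.3727 0.2946 0.0747] yaw 86.9 t 32.5
lid_center 0.9 [116. 222.] [0.475 0.44 ]
lid_center 0.6 [156. 176.] [0.599 0.333]
lid_center 0.59 [103. 166.] [0.626 0.481]
brown c [474.  433.5] size [58.7 56. ] ang 81.8 bbox (105, 211, 25, 24)
brown c [250.1 642. ] size [170.2 184.7] ang 5.6 bbox (8, 274, 68, 64)
brown c [858.7 499.1] size [236.7 105.2] ang 46.5 bbox (64, 56, 74, 52)
```

The lid has been knocked to about (0.475,0.437). I'll finish the tier first.

>>> {"api": "jog_arm", "payload": {
  "moves": [
    {"slide": [1, -1.5, 5], "angular": [0, 0, 0], "fingers": 0.6},
    {"slide": [1, -1.5, 10], "angular": [0, 0, 0], "fingers": 0.6},
    {"slide": [1, -1.5, 13], "angular": [0, 0, 0], "fingers": 0.6},
    {"slide": [1, -1.5, 15], "angular": [0, 0, 0], "fingers": 0.6},
    {"slide": [1, -1.5, 17], "angular": [0, 0, 0], "fingers": 0.6},
    {"slide": [1, -1.5, 18], "angular": [0, 0, 0], "fingers": 0.6},
    {"slide": [1, -1.5, 18], "angular": [0, 0, 0], "fingers": 0.6}
  ]
}}

```text
clock: 33.15
tcp_pos: [0.3712, 0.2957, 0.0577]
orientation: [0.0, 0.726, 0.688, 0.0]
wrist_force: [-4.1, -2.1, 12.3]
finger_gap: 0.0588
grip_force: 46.3
```

>>> {"api": "jog_arm", "payload": {
  "moves": [
    {"slide": [0, 0, -0.5], "angular": [0, 0, 0], "fingers": 0.3},
    {"slide": [0, 0, -0.5], "angular": [0, 0, 0], "fingers": 0.1},
    {"slide": [0, 0, -0.5], "angular": [0, 0, 0], "fingers": 0},
    {"slide": [0, 0, -0.5], "angular": [0, 0, 0], "fingers": 0},
    {"slide": [0, 0, -0.5], "angular": [0, 0, 0], "fingers": 0},
    {"slide": [0, 0, -25], "angular": [0, 0, 0], "fingers": 0},
    {"slide": [0, 0, -65], "angular": [0, 0, 0], "fingers": 0},
    {"slide": [0, 0, -105], "angular": [0, 0, 0], "fingers": 0},
    {"slide": [0, 0, -145], "angular": [0, 0, 0], "fingers": 0},
    {"slide": [0, 0, -180], "angular": [0, 0, 0], "fingers": 0}
  ]
}}

```text
clock: 33.98
tcp_pos: [0.3713, 0.2957, 0.2389]
orientation: [0.0, 0.726, 0.688, 0.001]
wrist_force: [0.9, 0.8, -0.7]
finger_gap: 0.0856
grip_force: 0.0
```

Run:
```python
from h import *
shot("wrist");shot("wrist");p=shot("wrist");plan([.475,.437,.24],None)
save(p,"w12")
nets(p,["tier1_center","lid_center"]);brown(p,.066,(.371,.296));brown(p,.010,(.475,.437))
print(proj(p,[[.3713,.2958,.066]]))
```

```text
slide [145.5  94.2   0.8] ang [ 0.3 -0.2 -0. ] rows 4.2 tcp [0.3731 0.2968 0.2397] yaw 86.9 t 34.1
lid_center 0.81 [472. 133.] [0.6   0.347]
lid_center 0.67 [368.  52.] [0.476 0.439]
lid_center 0.6 [503.   7.] [0.616 0.473]
brown c [371.8 299.3] size [67.9 60.4] ang 88.3 bbox (251, 160, 58, 63)
brown c [459.6 429. ] size [50.8 50.8] ang 81.4 bbox (335, 19, 63, 66)
brown c [474.6 439.8] size [60.1 60.1] ang 81.4 bbox (335, 19, 63, 66)
brown c [370.8 286.5] size [80.2 71.3] ang 88.3 bbox (251, 160, 58, 63)
[[279.48962447 195.52004201]]
```

The tier is seated: contact came at the expected height and it's centred in the picture. The lid is at (0.4746,0.4395), yaw about -8.6°.

>>> {"api": "jog_arm", "payload": {
  "moves": [
    {"slide": [34, 22, 0], "angular": [0, 0, 2], "fingers": 0},
    {"slide": [69, 44, 0], "angular": [0, 0, 4], "fingers": 0},
    {"slide": [104, 66, 0], "angular": [0, 0, 5.5], "fingers": 0},
    {"slide": [138, 88, 10], "angular": [0, 0, 5.5], "fingers": 0},
    {"slide": [148, 94, 40], "angular": [0, 0, 5.5], "fingers": 0},
    {"slide": [148, 94, 80], "angular": [0, 0, 5.5], "fingers": 0},
    {"slide": [148, 94, 115], "angular": [0, 0, 5.5], "fingers": 0},
    {"slide": [148, 94, 130], "angular": [0, 0, 5.5], "fingers": 0},
    {"slide": [148, 94, 130], "angular": [0, 0, 5.5], "fingers": 0},
    {"slide": [148, 94, 130], "angular": [0, 0, 5.5], "fingers": 0}
  ]
}}

```text
clock: 35.07
tcp_pos: [0.4714, 0.4373, 0.1037]
orientation: [-0.0, 0.758, 0.652, -0.003]
wrist_force: [0.0, 0.4, 0.3]
finger_gap: 0.0852
grip_force: 0.0
```

Run:
```python
from h import *
shot("wrist");shot("wrist");p=shot("wrist")
nets(p,["lid_center"]);brown(p,.012,(.475,.44)); plan([.4746,.4395,.025],81.4); save(p,"w13",(130,30,430,255),2.6)
```

```text
lid_center 0.77 [287. 218.] [0.476 0.439]
lid_center 0.72 [450. 302.] [0.604 0.342]
lid_center 0.66 [466. 145.] [0.614 0.474]
brown c [474.8 440.4] size [60.6 59.3] ang 81.6 bbox (247, 177, 76, 73)
brown c [380.3 316.3] size [29.1 27.1] ang 88.0 bbox (187, 341, 30, 27)
brown c [313.1 587.6] size [51.7 50.1] ang 4.8 bbox (0, 0, 68, 92)
slide [ 0.2  0.2 83.4] ang [ 0.1 -0.1  0. ] rows 2.0 tcp [0.4742 0.4391 0.1084] yaw 81.4 t 35.3
```

View pics/w13.png

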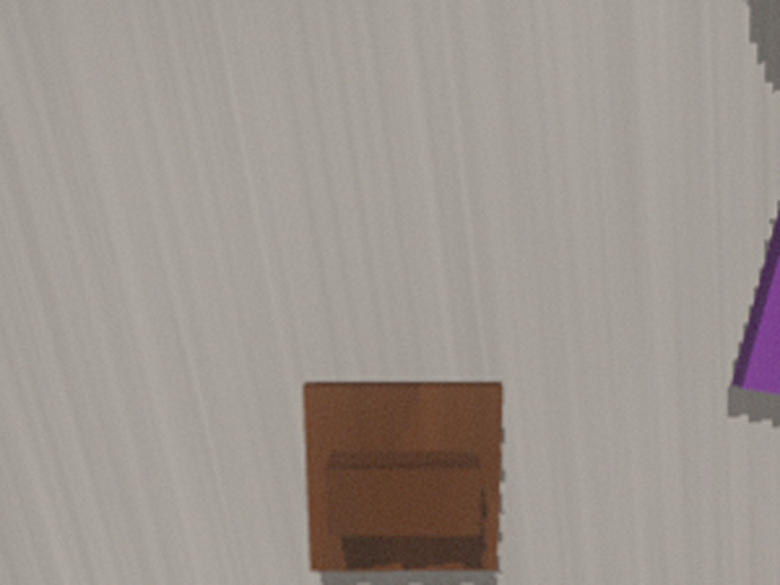

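The lid is square to the tool, with its bar lengthwise along the finger line. I'll grip the bar's ends first, then turn 90° and grip across it.

>>> {"api": "jog_arm", "payload": {
  "moves": [
    {"slide": [0, 0, 35], "angular": [0, 0, 0], "fingers": 0},
    {"slide": [0, 0, 65], "angular": [0, 0, 0], "fingers": 0},
    {"slide": [0, 0, 80], "angular": [0, 0, 0], "fingers": 0.2},
    {"slide": [0, 0, 83], "angular": [0, 0, 0], "fingers": 0.3},
    {"slide": [0, 0, 83], "angular": [0, 0, 0], "fingers": 0.5},
    {"slide": [0, 0, 83], "angular": [0, 0, 0], "fingers": 0.7},
    {"slide": [0, 0, 83], "angular": [0, 0, 0], "fingers": 0.8},
    {"slide": [0, 0, 83], "angular": [0, 0, 0], "fingers": 0.8},
    {"slide": [0, 0, 83], "angular": [0, 0, 0], "fingers": 0.8},
    {"slide": [0, 0, 83], "angular": [0, 0, 0], "fingers": 0.8}
  ],
  "squeeze": 25
}}

```text
clock: 36.1
tcp_pos: [0.474, 0.4391, 0.025]
orientation: [0.0, 0.758, 0.652, 0.001]
wrist_force: [0.6, -0.3, 5.2]
finger_gap: 0.0432
grip_force: 27.8
```

>>> {"api": "jog_arm", "payload": {
  "moves": [
    {"slide": [0, 0, 0], "angular": [0, 0, 0], "fingers": 0.2},
    {"slide": [0, 0, 0], "angular": [0, 0, 0], "fingers": 0},
    {"slide": [0, 0, 0], "angular": [0, 0, 0], "fingers": 0},
    {"slide": [0, 0, -30], "angular": [0, 0, 0], "fingers": 0},
    {"slide": [0, 0, -50], "angular": [0, 0, -6], "fingers": 0},
    {"slide": [0, 0, -50], "angular": [0, 0, -13], "fingers": 0},
    {"slide": [0, 0, -50], "angular": [0, 0, -20], "fingers": 0},
    {"slide": [0, 0, -50], "angular": [0, 0, -27], "fingers": 0},
    {"slide": [0, 0, -50], "angular": [0, 0, -34], "fingers": 0},
    {"slide": [0, 0, -50], "angular": [0, 0, -41], "fingers": 0}
  ]
}}

```text
clock: 36.93
tcp_pos: [0.4729, 0.4383, 0.0732]
orientation: [-0.0, 0.479, 0.878, -0.0]
wrist_force: [0.6, -0.2, 0.7]
finger_gap: 0.0854
grip_force: 0.0
```

>>> {"api": "jog_arm", "payload": {
  "moves": [
    {"slide": [0, 0, 0], "angular": [0, 0, -7], "fingers": 0},
    {"slide": [0, 0, 0], "angular": [0, 0, -14], "fingers": 0},
    {"slide": [0, 0, 0], "angular": [0, 0, -21], "fingers": 0},
    {"slide": [0, 0, 0], "angular": [0, 0, -28], "fingers": 0},
    {"slide": [0, 0, 0], "angular": [0, 0, -35], "fingers": 0},
    {"slide": [0, 0, 0], "angular": [0, 0, -42], "fingers": 0},
    {"slide": [0, 0, 0], "angular": [0, 0, -49], "fingers": 0},
    {"slide": [0, 0, 25], "angular": [0, 0, -49], "fingers": 0.2},
    {"slide": [0, 0, 46], "angular": [0, 0, -49], "fingers": 0.3},
    {"slide": [0, 0, 50], "angular": [0, 0, -49], "fingers": 0.4}
  ]
}}

```text
clock: 37.77
tcp_pos: [0.4708, 0.4369, 0.0197]
orientation: [-0.002, 0.075, 0.997, -0.002]
wrist_force: [0.6, -0.9, 7.6]
finger_gap: 0.0523
grip_force: 5.0
```

>>> {"api": "jog_arm", "payload": {
  "moves": [
    {"slide": [0, 0, 0], "angular": [0, 0, 0], "fingers": 0.5},
    {"slide": [0, 0, 0], "angular": [0, 0, 0], "fingers": 0.6},
    {"slide": [0, 0, 0], "angular": [0, 0, 0], "fingers": 0.8},
    {"slide": [0, 0, 0], "angular": [0, 0, 0], "fingers": 1},
    {"slide": [0, 0, 0], "angular": [0, 0, 0], "fingers": 1},
    {"slide": [0, 0, 0], "angular": [0, 0, 0], "fingers": 1},
    {"slide": [0, 0, 0], "angular": [0, 0, 0], "fingers": 1}
  ],
  "squeeze": 40
}}

```text
clock: 38.35
tcp_pos: [0.4737, 0.4388, 0.0246]
orientation: [0.001, 0.075, 0.997, 0.001]
wrist_force: [-0.5, -0.7, 6.9]
finger_gap: 0.0189
grip_force: 40.1
```

Run:
```python
from h import *
plan([.3713,.2958,.12],177)
```

```text
slide [  79.8 -156.6  -95.7] ang [ 0.1  0.1 -5.6] rows 4.8 tcp [0.4737 0.4388 0.0246] yaw 171.4 t 38.4
```

>>> {"api": "jog_arm", "payload": {
  "moves": [
    {"slide": [0, 0, -35], "angular": [0, 0, 0], "fingers": 1},
    {"slide": [0, 0, -70], "angular": [0, 0, 0], "fingers": 1},
    {"slide": [0, 0, -100], "angular": [0, 0, -1], "fingers": 1},
    {"slide": [15, -30, -110], "angular": [0, 0, -2], "fingers": 1},
    {"slide": [31, -61, -110], "angular": [0, 0, -3], "fingers": 1},
    {"slide": [47, -92, -110], "angular": [0, 0, -4], "fingers": 1},
    {"slide": [63, -123, -110], "angular": [0, 0, -5], "fingers": 1},
    {"slide": [75, -147, -105], "angular": [0, 0, -5.6], "fingers": 1},
    {"slide": [80, -156.5, -96], "angular": [0, 0, -5.6], "fingers": 1},
    {"slide": [80, -156.5, -76], "angular": [0, 0, -5.6], "fingers": 1}
  ]
}}

```text
clock: 39.18
tcp_pos: [0.3694, 0.294, 0.1008]
orientation: [0.001, 0.026, 1.0, 0.0]
wrist_force: [0.7, 1.5, -0.5]
finger_gap: 0.0189
grip_force: 39.6
```

>>> {"api": "jog_arm", "payload": {
  "moves": [
    {"slide": [0, 0, 0], "angular": [0, 0, 0], "fingers": 1},
    {"slide": [0, 0, 0], "angular": [0, 0, 0], "fingers": 1},
    {"slide": [0, 0, 0], "angular": [0, 0, 0], "fingers": 1}
  ]
}}

```text
clock: 39.43
tcp_pos: [0.3711, 0.2959, 0.0999]
orientation: [0.0, 0.026, 1.0, 0.0]
wrist_force: [0.4, 0.5, -1.1]
finger_gap: 0.0192
grip_force: 39.5
```

Run:
```python
from h import *
plan([.3713,.2958,.0866],177)
```

```text
slide [-0.2 -0.1 13.3] ang [0. 0. 0.] rows 0.3 tcp [0.3711 0.2959 0.0999] yaw 177.0 t 39.4
```

>>> {"api": "jog_arm", "payload": {
  "moves": [
    {"slide": [0, 0, 4], "angular": [0, 0, 0], "fingers": 1},
    {"slide": [0, 0, 7], "angular": [0, 0, 0], "fingers": 1},
    {"slide": [0, 0, 10], "angular": [0, 0, 0], "fingers": 1},
    {"slide": [0, 0, 12], "angular": [0, 0, 0], "fingers": 1},
    {"slide": [0, 0, 13], "angular": [0, 0, 0], "fingers": 1},
    {"slide": [0, 0, 14], "angular": [0, 0, 0], "fingers": 1},
    {"slide": [0, 0, 14], "angular": [0, 0, 0], "fingers": 1}
  ]
}}

```text
clock: 40.02
tcp_pos: [0.3706, 0.2957, 0.0866]
orientation: [0.0, 0.026, 1.0, 0.0]
wrist_force: [-3.6, -2.7, 10.3]
finger_gap: 0.0192
grip_force: 41.0
```

The lid is seated at exactly the expected height, with contact force. Release and retreat.

>>> {"api": "jog_arm", "payload": {
  "moves": [
    {"slide": [0, 0, -0.5], "angular": [0, 0, 0], "fingers": 0.7},
    {"slide": [0, 0, -0.5], "angular": [0, 0, 0], "fingers": 0.5},
    {"slide": [0, 0, -0.5], "angular": [0, 0, 0], "fingers": 0.4},
    {"slide": [0, 0, -0.5], "angular": [0, 0, 0], "fingers": 0.3},
    {"slide": [0, 0, -10], "angular": [0, 0, 0], "fingers": 0.3},
    {"slide": [0, 0, -40], "angular": [0, 0, 0], "fingers": 0.3},
    {"slide": [0, 0, -80], "angular": [0, 0, 0], "fingers": 0.3},
    {"slide": [0, 0, -120], "angular": [0, 0, 0], "fingers": 0.3},
    {"slide": [0, 0, -150], "angular": [0, 0, 0], "fingers": 0.3},
    {"slide": [0, 0, -150], "angular": [0, 0, 0], "fingers": 0.3}
  ]
}}

```text
clock: 40.85
tcp_pos: [0.3735, 0.2973, 0.2428]
orientation: [0.005, 0.026, 1.0, 0.003]
wrist_force: [1.0, 1.4, 1.5]
finger_gap: 0.06
grip_force: 0.0
```

Run:
```python
from h import *
shot("wrist");shot("wrist");p=shot("wrist");nets(p,["lid_center"])
brown(p,.074,(.371,.296)); print(proj(p,[[.3713,.2958,.074]]))
t=shot("top");s=shot("side")
for q in(t,s): nets(q,["funnel_rim","cap_center"]);print([(d["p"],d["point"]) for d in tip_of("funnel_rim",q)[:3]],proj(q,[[.369,-.277,.1925],[.451,-.018,.021]]))
save(t,"t2",(380,230,440,290),8)
print(get_state()["clock"],get_state()["qvel"])
```

```text
lid_center 0.97 [285. 199.] [0.39  0.297]
lid_center 0.82 [318. 337.] [0.596 0.334]
brown c [367.4 296.2] size [60.6 65.8] ang 88.1 bbox (253, 159, 61, 64)
brown c [269.5 533. ] size [120.8  48.1] ang 5.9 bbox (508, 0, 52, 140)
[[283.10707297 194.91575702]]
funnel_rim 0.57 [407. 268.] [ 0.361 -0.309]
cap_center 0.91 [290. 232.] [ 0.447 -0.019]
[(0.57, [407.3, 268.3])] [[404.4777655  266.10608197]
 [288.64589319 232.17662459]]
funnel_rim 0.78 [380. 141.] [ 0.45  -0.474]
cap_center 0.59 [300. 232.] [0.393 0.076]
[(0.78, [379.9, 141.0])] [[380.33689533 141.20207514]
 [301.03078497 231.6607421 ]]
41.45 [ 0.00148785 -0.00267312  0.00538303  0.00204704 -0.00231954  0.00042236]
```

```bash
python3 -c "
from workcell import *
print(hand_in())"
```

```text
the job is handed in; nothing more can be done
None
```

The job is handed in at about 41 s on the clock: the cap is right way up on the mat, the funnel stands alone on the jar mouth, and the box (base, the one tier, lid) is stacked in the stand. Final camera checks agreed, but `hand_in()` returned no verdict.

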